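# Zero, load and index the chisel-dressing slide

### The arm

A 6-joint arm with a two-finger parallel gripper is mounted at the origin on a cart in front of the work surface, level with it; the furniture and walls round the work are solid. World frame = base frame: x ahead of the robot, y to its left, z up, the work surface at z = 0. Lengths are in mm, angles in rad, forces in N, time in s.
With the tool pointing down it reaches from about 350 to 875 mm from the base axis. Payload 4.2 kg.
Tool frame: the origin (TCP) lies on the centre line of the jaws, within the pads' length; the fingertips stand finger_overhang ahead of it and the grasp point (between the pads) lies 2 mm behind it (finger_overhang is the distance from the TCP to the fingertips, in mm); x points along the fingers, y is the direction in which the jaws open and shut, and the axes are right-handed (so a half turn about x gives the same grasp; the last joint's range is limited). The gripper opens to 87 mm and grips with 3 to 60 N. Pads are 19 mm wide; open, the fingers measure 117 mm over their backs; the gripper's body (75 mm by 190 mm) begins 51 mm behind the grasp point.
Start: joints at [1.488, 0.385, 0.008, 0, -1.194, -0.259], TCP at [209.457, 588.835, 239.55] pointing down, gripper open.
Joint ranges: [-3.14, 3.14], [-1.21, 2.06], [-1.07, 1.41], [-3.16, 2.05], [-2.99, -0.16], [-3.1, 3.1]. Speed limits (rad/s): [2.79, 2.79, 3.14, 3.14, 3.14, 3.14].

### API

Orientations are given as a unit quaternion [w, x, y, z].
In Python, from plant import observe, read_camera, camera_params, close_job, finger_overhang gives the robot as it stands.
- The arm moves only by the tool servo_tool, never from a script. Its argument "deltas" is a list of rows, each a list of 5 numbers: the shift along the tool's x, y, z in units of 30 mm (1.0 is 30 mm), then the turn about the tool's x in units of 8 degrees (1.0 is 8 degrees), then the closure, from -1 (fully open) to 1 (shut). A call has 1 to 8 rows; each row shifts and turns the commanded pose from where the row before left it, along the tool's axes as they then stand; what a row does not reach is not made up. A row lasts 1/8 s, in which the tool goes at most 62.5 mm and 10.7 degrees, less where a joint would pass 70% of its speed; a pose out of reach is approached as far as the arm can. A call is refused whole if a number of a shift passes 1 or a number of a turn 1, either way. A call with a gripper value outside its range is refused whole. The fingers move at their own pace and stop on an object; the grip force is fixed at half the most. Time passes only in rows, so rows that do not move let the fingers close. It gives the time, the measured TCP pose, the force and the opening at its end, in the units of the state.
- observe(): the state, without advancing time (a new reading comes with each control period).
- read_camera(name): name is "side" or "top"; returns (picture, depth): 480x640x3 uint8, red, green, blue; 480x640 float32, mm along the optical axis (not along the pixel's ray), 0 where there is no reading.
- camera_params(name): a dict with "vertical_fov" (degrees; the focal length in pixels is half the picture's height over the tangent of half this angle, whatever the lens; pixels are square), "cx", "cy" (the principal point, pixels), "dist" ([k1, k2, p1, p2, k3] as OpenCV has them; the pictures are not rectified), "xyz" and "attitude" of the camera in the world. Camera axes: x right, y up, looking along -z (the intrinsics and any distortion apply to the point x, -y, -z); pixel columns grow to the right and rows downward; lengths in mm; the calibration is good to about 2 mm. A picture is of the moment at which its call begins. camera_params takes no time and is no camera call.
- close_job(): hands the job in, once; it reports no verdict.
The state is a dict: "clock": time; "joint_positions": joint angles; "qd": joint speeds; "tau": joint torques, N m; "tool_pos": TCP position; "orientation": TCP orientation; "ft_force": force on the tool from outside, world axes, zero at the start; "ft_torque": the same for the moment, N m; "grip_width": finger opening in mm.
Only numpy, scipy, OpenCV 4.12 (cv2) and the standard library are available. Lean on these libraries where they do the work, as an engineer would, in place of code of your own. Each camera call takes 0.05 s, during which the arm holds its last target.

### The job

First set the gauge of the empty chisel-dressing slide: pull up its index plunger, bring the slide to the grinding station (orange mark), let the plunger drop fully into its hole there, and turn the dial gauge's bezel until its red zero mark stands under the pointer. Then index the slide in the same way to the loading station (green mark), lay every cold chisel (green sleeve) from the table into a slot of its own, tapered cutting edge towards the abrasive drum and centred across the slide, and index the loaded slide back to the grinding station, plunger fully home and the gauge still at zero. Leave the tape roll, the sanding block and the ear muffs where they are.

Things in the scene. Friction and masses are not known exactly. Their poses are not given: they have to be found in the camera images.
- index_slide: the chisel-dressing fixture, fixed to the table: grey base 94 x 400 mm, two steel guide rails, a sliding carriage with four slots, an abrasive drum behind, a dial gauge at one end. Origin: underside, middle of the base; x points across the rails to the drum, y along the rails to the loading end. Marks on the front rail: green = loading, white = parked, orange = grinding
- drum_mid (a point): middle of the brown abrasive drum (does not turn): 44 mm thick, 190 mm long, axis along the fixture's y, 124 mm behind the base's middle line and 57 mm above the table; a dark motor continues it 60 mm towards the loading end. Drum, guard and motor are at most 86 mm high. A seated chisel's edge stays about 28 mm clear of it
- carriage (a joint): travel of the carriage, m, growing in the fixture's -y direction, towards the dial gauge. 0 = loading station, 0.05 = parked (it starts locked there), 0.11 = grinding station; end stops at -0.006 and 0.114; friction about 1.5 N. Aluminium deck 98 x 275 mm, top 36 mm above the table; a red mark on its front edge stands level with the mark of its station
- plunger (a joint): lift of the carriage's spring index plunger, m: 0 = pin fully down in a hole, 0.010 = pin resting on the bar between holes, 0.018 = top of travel. The carriage slides only with the pin at 0.010 or higher. The spring pulls down with 4.4 N at 0, 8 N at the top. Pin 9 mm with a round foot, holes 11 mm: let down up to 2 mm beside a hole, it finds it by itself
- knob_mid (a point): middle of the plunger's upright black round knob, 29 mm in diameter and 27 mm high (middle 74 mm above the table when down); it moves with carriage and plunger. Its axis is 70 mm from the nearest slot; below it is only a 24 mm boss, 48 mm above the table at its top. It can be gripped from above by its sides, pulled up and carried along
- slot_1 (a point): slot 1: where a seated chisel's centre lies, 56 mm above the table; x along the slot to the drum, y along the rails. Two notches 22 mm wide and 12 mm deep (floor 48 mm above the table) in blue toothed bars, 16 mm thick, centred at x = -36 and +36 mm; the 56 mm between the bars are open down to the deck, 36 mm above the table. Slots are 52 mm apart
- slot_2 (a point): slot 2: where a seated chisel's centre lies, 56 mm above the table; x along the slot to the drum, y along the rails. Two notches 22 mm wide and 12 mm deep (floor 48 mm above the table) in blue toothed bars, 16 mm thick, centred at x = -36 and +36 mm; the 56 mm between the bars are open down to the deck, 36 mm above the table. Slots are 52 mm apart
- slot_3 (a point): slot 3: where a seated chisel's centre lies, 56 mm above the table; x along the slot to the drum, y along the rails. Two notches 22 mm wide and 12 mm deep (floor 48 mm above the table) in blue toothed bars, 16 mm thick, centred at x = -36 and +36 mm; the 56 mm between the bars are open down to the deck, 36 mm above the table. Slots are 52 mm apart
- slot_4 (a point): slot 4: where a seated chisel's centre lies, 56 mm above the table; x along the slot to the drum, y along the rails. Two notches 22 mm wide and 12 mm deep (floor 48 mm above the table) in blue toothed bars, 16 mm thick, centred at x = -36 and +36 mm; the 56 mm between the bars are open down to the deck, 36 mm above the table. Slots are 52 mm apart
- chisel_1: cold chisel 1 (may be absent): black round steel bar 148 mm long, 16 mm thick, with a square green rubber sleeve 18 x 18 x 44 mm round its middle, 0.13 to 0.25 kg, lying on the table (perhaps beyond the blue vice, 150 mm high); the sleeve keeps it from rolling. Origin: underside of the bar, middle of its length; its -y axis runs along it towards the cutting edge, which is the tapered end
- chisel_1_mid (a point): centre of chisel 1, also the centre of its green sleeve, 9 mm above the table when it lies there
- chisel_2: cold chisel 2 (may be absent): black round steel bar 148 mm long, 16 mm thick, with a square green rubber sleeve 18 x 18 x 44 mm round its middle, 0.13 to 0.25 kg, lying on the table (perhaps beyond the blue vice, 150 mm high); the sleeve keeps it from rolling. Origin: underside of the bar, middle of its length; its -y axis runs along it towards the cutting edge, which is the tapered end
- chisel_2_mid (a point): centre of chisel 2, also the centre of its green sleeve, 9 mm above the table when it lies there
- chisel_3: cold chisel 3 (may be absent): black round steel bar 148 mm long, 16 mm thick, with a square green rubber sleeve 18 x 18 x 44 mm round its middle, 0.13 to 0.25 kg, lying on the table (perhaps beyond the blue vice, 150 mm high); the sleeve keeps it from rolling. Origin: underside of the bar, middle of its length; its -y axis runs along it towards the cutting edge, which is the tapered end
- chisel_3_mid (a point): centre of chisel 3, also the centre of its green sleeve, 9 mm above the table when it lies there
- chisel_4: cold chisel 4 (may be absent): black round steel bar 148 mm long, 16 mm thick, with a square green rubber sleeve 18 x 18 x 44 mm round its middle, 0.13 to 0.25 kg, lying on the table (perhaps beyond the blue vice, 150 mm high); the sleeve keeps it from rolling. Origin: underside of the bar, middle of its length; its -y axis runs along it towards the cutting edge, which is the tapered end
- chisel_4_mid (a point): centre of chisel 4, also the centre of its green sleeve, 9 mm above the table when it lies there
- bezel (a joint): angle of the dial gauge's bezel, rad, growing anticlockwise seen from above; stays where it is left (friction about 0.03 N m). Knurled steel ring 58 mm in diameter and 17 mm high, its face up; lower edge 73 mm, upper edge about 92 mm above the table, a narrower 48 mm body below it, so that it can be gripped across its rim from above
- zero_mark (a point): the red zero mark on the dial face, 21 mm from the dial's middle; turns with the bezel
- pointer_tip (a point): a point on the black pointer, 21 mm from the dial's middle; coincides with zero_mark when the gauge reads zero. The pointer is moved only by the carriage (about 0.11 rad anticlockwise per 10 mm of its travel towards the gauge); it does not follow the bezel
- dial_middle (a point): middle of the dial gauge on the axis of bezel and pointer, 82 mm above the table, at mid height of the bezel; fixed to the fixture
- masking_tape: bystander: roll of masking tape, 110 mm across, 24 mm high. Origin: underside, middle
- sanding_block: bystander: brown sanding block 40 x 70 x 23 mm. Origin: underside, middle
- ear_muffs: bystander: red ear muffs 168 x 132 x 67 mm. Origin: underside, middle

How it is judged:
By the outcome, as a careful person would: the job done as asked, in the order asked, and still so for the second after the job is handed in, with the robot touching nothing.
Of chisel_1, chisel_2, chisel_3, chisel_4 only 3 to 4 are there at a start; the rules pass over those that are not, and their reading is None.
At some moment in a run one of chisel_1, chisel_2, chisel_3, chisel_4 may be knocked a few centimetres aside while the robot is not near it.
Once in a run the grip may slacken for a moment while it holds something.
It also fails if it takes over 210 s, if anything falls off the work surface, if the arm or the gripper's body presses on something with over 40 N, if the wrist force passes 120 N, or if a joint passes its speed limit or range.

## Working session

There is one attempt and no reset: what is moved stays moved. The work goes in short steps, Python scripts to look and compute and a tool call to move; the robot and the scene stay as the last step left them, time stands still between calls to the robot, and variables do not carry over. Pictures are saved under pics/ and viewed, and the job is handed in when it is done.

Besides the shell and the picture viewer there is one more tool, called after ">>>" as a command line: name --pt "numbers of a row" for each row, then --argument value for the rest. servo_tool: Moves the arm, as the interface text tells. Its arguments: {"type":"object","properties":{"deltas":{"type":"array"}},"required":["deltas"]}

```bash
mkdir -p pics; ls
python3 - <<'E'
from plant import *
import cv2
print(observe()); print(finger_overhang if not callable(finger_overhang) else finger_overhang())
for n in("side","top"):
    p=camera_params(n);print(n,p)
    im,d=read_camera(n); cv2.imwrite(f"pics/{n}0.png",im[:,:,::-1]); print((d>0).mean())
E
```

```text
pics
{'clock': 0.0, 'joint_positions': array([ 1.48761647e+00,  3.85557205e-01,  6.63139955e-03, -4.99649582e-04,
       -1.19398662e+00, -2.58605674e-01]), 'qd': array([-9.03770790e-05,  9.25185339e-04, -1.59979849e-03, -1.96576815e-04,
       -9.20115336e-04,  1.36568369e-03]), 'tau': array([-1.41984223e-03, -3.90662420e+01,  1.87404513e+01,  4.21978489e+00,
        1.09294587e-02, -1.96181131e-04]), 'tool_pos': array([209.26972376, 588.3287319 , 238.46124937]), 'orientation': array([ 0.11955661, -0.69669708,  0.12107593,  0.69689312]), 'ft_force': array([-0.28102105, -0.22450632, -0.17381251]), 'ft_torque': array([ 0.01409181,  0.06543635, -0.01759052]), 'grip_width': 86.95556260363881}
17.0
side {'vertical_fov': 48.412362913453094, 'cx': 321.2797130383081, 'cy': 238.64632039383983, 'dist': array([-0.08053885,  0.        ,  0.        ,  0.        ,  0.        ]), 'xyz': array([    6.06922806, -1180.79042539,   855.99622402]), 'attitude': array([ 0.84135678,  0.49150909, -0.10871501, -0.19677051])}
0.9958561197916667
top {'vertical_fov': 50.63569155808666, 'cx': 319.1924332280066, 'cy': 236.2627373749086, 'dist': array([-0.14090017,  0.        ,  0.        ,  0.        ,  0.        ]), 'xyz': array([ 361.3245209 ,   32.25713122, 1650.80779206]), 'attitude': array([-0.69910965, -0.06528258,  0.04970241,  0.71029118])}
0.9960221354166666
```

View pics/side0.png

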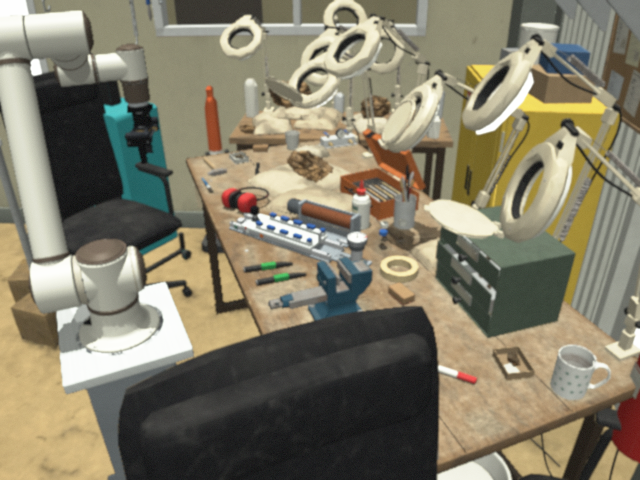

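View pics/top0.png

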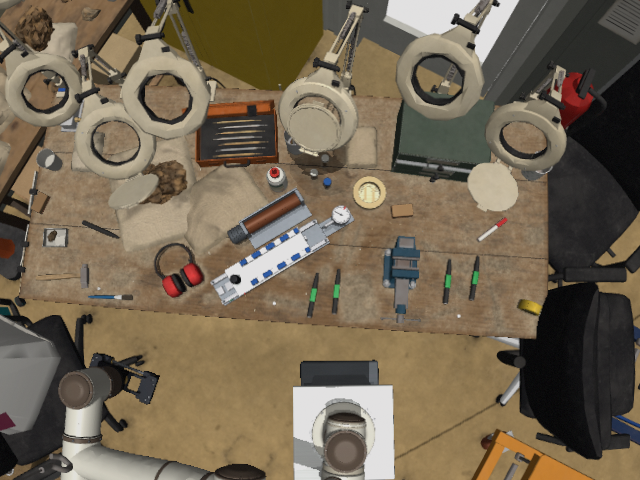

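The top view shows the robot at the bottom, the slide at about (275,255) px with the gauge at (341,215), and four chisels at (314,293), (336,290), (447,281) and (474,278). The vice is at (402,270), the ear muffs at (180,275), the tape at (369,192) and the block at (402,211).

```bash
cat > h.py <<'E'
from plant import *
import cv2, numpy as np
from scipy.spatial.transform import Rotation as R
def cam(n):
    p=camera_params(n); f=240/np.tan(np.radians(p["vertical_fov"]/2))
    K=np.array([[f,0,p["cx"]],[0,f,p["cy"]],[0,0,1]])
    w,x,y,z=p["attitude"]; M=R.from_quat([x,y,z,w]).as_matrix()@np.diag([1,-1,-1])
    return K,p["dist"],M,p["xyz"]
def ray(n,px):
    K,D,M,o=cam(n); u=cv2.undistortPoints(np.array(px,float).reshape(-1,1,2),K,D).reshape(-1,2)
    return o,(M@np.c_[u,np.ones(len(u))].T).T
def plane(n,px,z):
    o,d=ray(n,px); return o+d*((z-o[2])/d[:,2])[:,None]
def proj(n,P):
    K,D,M,o=cam(n); Q=(np.array(P,float).reshape(-1,3)-o)@M
    return cv2.projectPoints(Q,np.zeros(3),np.zeros(3),K,D)[0].reshape(-1,2)
def snap(n,name,box=None,s=1):
    im,d=read_camera(n); v=im[:,:,::-1].copy()
    if box: x0,y0,x1,y1=box; v=v[y0:y1,x0:x1]
    v=cv2.resize(v,None,fx=s,fy=s,interpolation=cv2.INTER_CUBIC); cv2.imwrite(f"pics/{name}.png",v); return im,d
def blobs(im,lo,hi,amin=15,box=None):
    h=cv2.cvtColor(im,cv2.COLOR_RGB2HSV); m=cv2.inRange(h,np.array(lo),np.array(hi))
    if box: k=np.zeros_like(m); k[box[1]:box[3],box[0]:box[2]]=255; m&=k
    n,l,st,c=cv2.connectedComponentsWithStats(m)
    return m,[(c[i],st[i]) for i in range(1,n) if st[i][4]>=amin],l
def tool():
    s=observe(); w,x,y,z=s["orientation"]; return s["tool_pos"],R.from_quat([x,y,z,w]).as_matrix(),s
E
python3 - <<'E'
from h import *
im,d=snap("top","t1",(205,170,365,310),5)
snap("top","t2",(290,220,490,330),4)
snap("side","s1",(200,170,430,330),3.4)
m,b,l=blobs(im,(45,100,50),(75,255,255),15)
for c,st in b: print(c,st,plane("top",[c],15))
p,M,s=tool();print(p,M)
E
```

```text
[474.90789474 277.19736842] [472 271   7  14  76] [[ 486.54919694 -437.62622663   15.        ]]
[447.40540541 280.71621622] [445 274   6  14  74] [[ 477.1901822  -346.36870545   15.        ]]
[335.84722222 290.54166667] [333 284   7  14  72] [[452.54291454  15.45161941  15.        ]]
[312.91139241 294.37974684] [310 288   7  14  79] [[441.36371243  89.3770391   15.        ]]
[209.38991318 588.61597527 239.03041542] [[-2.73750194e-04 -3.35271169e-01 -9.42121631e-01]
 [-9.85164132e-04 -9.42121119e-01  3.35271273e-01]
 [-9.99999477e-01  1.01992501e-03 -7.23912910e-05]]
```

View pics/t1.png

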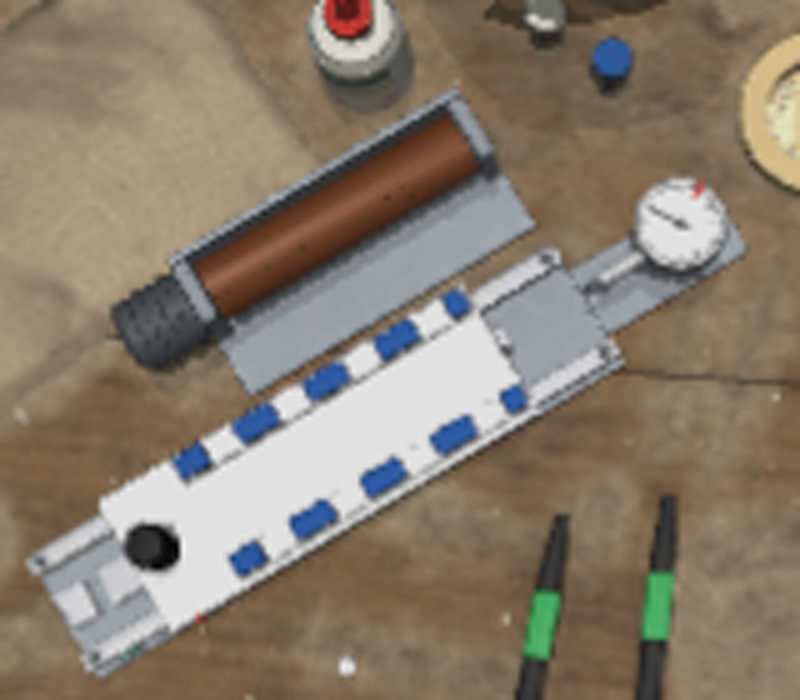

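View pics/t2.png

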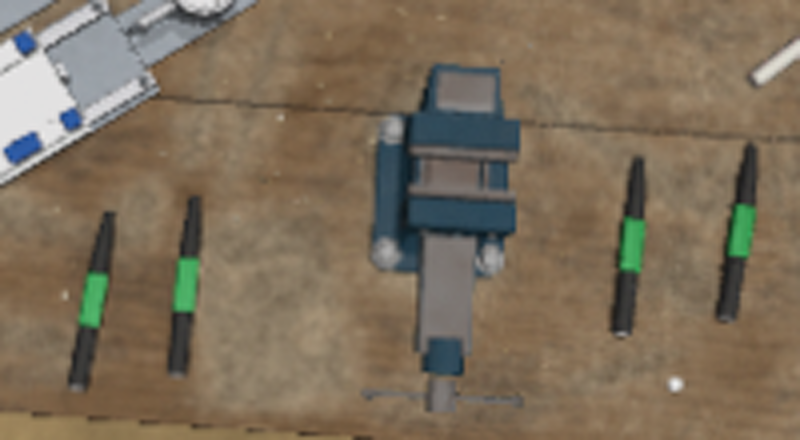

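View pics/s1.png

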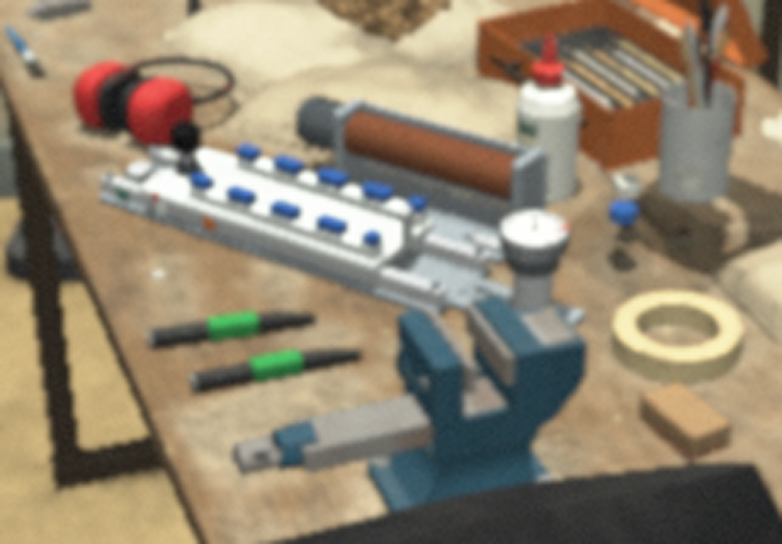

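Run:
```python
from h import *
im,d=read_camera("top")
m,b,l=blobs(im,(100,120,60),(125,255,255),8,(225,220,315,290))
T=[]
for c,st in b: 
    w=plane("top",[c],60)[0]; T.append(w); print(c.round(1),st[4],w.round(1))
T=np.array(T)
def world(px,z): return plane("top",[[205+px[0]/5,170+px[1]/5]],z)[0].round(1)
print("knob",world((152,546),87),"dial",world((681,224),92))
# depth deproj blue tops
for c,st in b: print(d[int(c[1]),int(c[0])],end=' ')
# heights at deck, knob
K,D,M,o=cam("top")
def dep(u,v):
    _,r=ray("top",[[u,v]]); return o+ r[0]*d[int(round(v)),int(round(u))]
for p in [(152,546),(681,224),(350,420),(330,380)]:
    print(dep(205+p[0]/5,170+p[1]/5).round(1))
# red marks
h=blobs(im,(0,120,100),(8,255,255),1,(330,200,352,225)); h2=blobs(im,(172,120,100),(180,255,255),1,(330,200,352,225))
print(h[1],h2[1])
```

```text
[295.6 230.1] 17 [644.1 140.6  60. ]
[283.9 237.3] 38 [621.5 178.1  60. ]
[269.7 245.8] 38 [595.1 223.5  60. ]
[307.2 249.3] 16 [581.7 104.2  60. ]
[255.7 254.2] 37 [568.7 268.   60. ]
[295.3 256.5] 35 [559.5 141.9  60. ]
[243.  261.7] 24 [545.4 308.7  60. ]
[281.1 265.1] 36 [532.7 187.2  60. ]
[267.1 273.5] 36 [506.9 231.8  60. ]
[254.2 281.3] 25 [482.6 272.7  60. ]
knob [487.9 327.4  87. ] dial [684.6  -5.   92. ]
1624.7362 1603.4219 1614.2142 1605.1691 1606.6783 1609.1456 1606.8695 1598.3168 1597.761 1595.4935 [488.4 328.7  80.5]
[685.4  -5.1  88. ]
[572.5 209.9  29. ]
[594.9 219.8  56. ]
[(array([344.5, 207. ]), array([344, 206,   2,   3,   4], dtype=int32))] []
```

```bash
cat >> h.py <<'E'
C0=np.array([564.07,205.08]); UY=np.array([-0.506,0.8625]); UX=np.array([0.8625,0.506])
def fx(xy): r=np.asarray(xy)[:2]-C0; return np.array([r@UX,r@UY])
def go(x,y,z,yaw=None):
    """totals in units for the current tool axes; turn in units (yaw of tool y, deg)"""
    p,M,s=tool(); d=M.T@(np.array([x,y,z])-p)/30
    a=np.degrees(np.arctan2(M[1,1],M[0,1])); t=None
    if yaw is not None: t=-((yaw-a+180)%360-180)/8
    print("pos",p.round(1),"yaw",round(a,1),"units xyz",d.round(3),"turn",None if t is None else round(t,3),"grip",round(s["grip_width"],1),"F",s["ft_force"].round(1),"t",round(s["clock"],1))
def tri(a,b):
    o1,d1=ray("top",[a]);o2,d2=ray("side",[b]);d1=d1[0]/np.linalg.norm(d1[0]);d2=d2[0]/np.linalg.norm(d2[0])
    A=np.c_[d1,-d2]; t=np.linalg.lstsq(A,o2-o1,rcond=None)[0]
    p,q=o1+t[0]*d1,o2+t[1]*d2; return (p+q)/2,np.linalg.norm(p-q)
def chisels(im):
    out=[]
    m,b,l=blobs(im,(45,100,50),(75,255,255),25)
    g=cv2.cvtColor(im,cv2.COLOR_RGB2GRAY)
    for c,st in b:
        w=plane("top",[c],14)[0]
        out.append((w,c))
    return out
E
python3 - <<'E'
from h import *
im,d=read_camera("top"); ims,ds=read_camera("side")
m,b,l=blobs(im,(0,0,0),(180,255,45),20,(225,268,248,292)); print([(c,st) for c,st in b])
ms,bs,l=blobs(ims,(0,0,0),(180,255,45),10,(245,200,262,228)); print([(c,st) for c,st in bs])
kt=max(b,key=lambda q:q[1][4])[0]; 
for z in(74,80,87): w=plane("top",[kt],z)[0]; print(z,w,fx(w))
if bs: print(tri(kt,max(bs,key=lambda q:q[1][4])[0]))
K,D,M,o=cam("top")
def dep(u,v):
    _,r=ray("top",[[u,v]]); return o+ r[0]*d[int(v),int(u)]
print("vice jaw right edge",plane("top",[[290+519/4,220+220/4],[290+519/4,220+130/4]],150), "lamp",dep(345,90),dep(310,100),dep(352,110), dep(495,190),dep(160,140))
# chisel dark axis
hsv=cv2.cvtColor(im,cv2.COLOR_RGB2HSV)
for c,cc in chisels(im):
    yy,xx=np.mgrid[0:480,0:640]; k=(np.hypot(xx-cc[0],yy-cc[1])<26)&((hsv[:,:,2]<75)|((hsv[:,:,0]>45)&(hsv[:,:,0]<75)&(hsv[:,:,1]>100)))
    n,l=cv2.connectedComponents(k.astype(np.uint8)); k=l==l[int(round(cc[1])),int(round(cc[0]))]
    P=plane("top",np.c_[xx[k],yy[k]],9)[:,:2]; mu=P.mean(0); e=np.linalg.eigh(np.cov((P-mu).T))[1][:,1]; e*=np.sign(e[0]); t=(P-mu)@e
    print(c.round(1),"axis deg",np.degrees(np.arctan2(e[1],e[0])).round(1),"ext",t.min(),t.max(),mu.round(1),k.sum())
E
```

```text
[(array([236.02439024, 279.41463415]), array([231, 275,  10,   9,  41], dtype=int32))]
[(array([254.06818182, 210.25      ]), array([251, 207,   7,   8,  44], dtype=int32))]
74 [488.22587296 327.90518982  74.        ] [ -3.26601352 144.3138545 ]
80 [487.74299349 326.78020277  80.        ] [ -4.25174052 143.58789018]
87 [487.17963411 325.46771787  87.        ] [ -5.40175534 142.74093181]
(array([487.35958124, 327.49874145,  77.15402005]), np.float64(1.2792099459486026))
vice jaw right edge [[ 486.37151061 -233.0346751   150.        ]
 [ 553.65557837 -235.93154443  150.        ]] lamp [924.8409767  -12.79523375 471.88575007] [1.11520950e+03 9.21995828e+01 1.02764541e-01] [877.71761853 -29.57544806 455.37353576] [ 694.57349343 -414.76857604  339.61914764] [978.10919023 613.82300159  16.52396949]
[ 486.6 -437.9   14. ] axis deg -12.3 ext -68.11811204658012 75.79249110947522 [ 481.9 -436.4] 225
[ 477.3 -346.6   14. ] axis deg -8.8 ext -65.88031739012972 75.85588850533046 [ 473.3 -346.1] 216
[452.9  15.2  14. ] axis deg -7.1 ext -66.03414996452834 74.3062270715062 [449.1  15.5] 198
[441.4  89.4  14. ] axis deg -11.3 ext -66.9832797546174 73.31013278706014 [439.4  89.9] 215
```

>>> servo_tool --pt "0 0 0 1 -1" --pt "0 0 0 1 -1" --pt "0 0 0 1 -1" --pt "0 0 0 1 -1" --pt "0 0 0 1 -1"

```text
clock: 1.02
tool_pos: [209.4, 588.8, 239.5]
orientation: [0.353, -0.613, 0.353, 0.613]
ft_force: [-0.6, -0.1, -0.1]
grip_width: 87.0
```

```bash
python3 -c "
from h import *
go(488.5,329.5,130,-149.6)"
```

```text
pos [209.4 588.8 239.5] yaw -149.9 units xyz [  3.65   -3.703 -12.146] turn -0.031 grip 87.0 F [-0.6 -0.1 -0.1] t 1.0
```

>>> servo_tool --pt "0 -0.3 -1 0 -1" --pt "0 -0.3 -1 0 -1" --pt "0 -0.3 -1 0 -1" --pt "0 -0.3 -1 0 -1" --pt "0 -0.3 -1 0 -1" --pt "0 -0.3 -1 0 -1" --pt "0 -0.3 -1 0 -1" --pt "0 -0.3 -1 0 -1"

```text
clock: 2.02
tool_pos: [393.7, 417.6, 239.7]
orientation: [0.351, -0.614, 0.351, 0.614]
ft_force: [0.0, -0.4, 0.3]
grip_width: 87.0
```

>>> servo_tool --pt "0 -0.3 -1 0 -1" --pt "0 -0.3 -1 0 -1" --pt "0 -0.3 -1 0 -1" --pt "1 -0.3 -1 0 -1" --pt "1 -0.1 -0.15 0 -1" --pt "1 0 0 0 -1" --pt "0.6 0 0 0 -1" --pt "0 0 0 0 -1"

```text
clock: 3.02
tool_pos: [489.1, 329.9, 130.1]
orientation: [0.35, -0.613, 0.353, 0.614]
ft_force: [-0.2, 0.9, 0.9]
grip_width: 86.8
```

Run:
```python
from h import *
go(488.5,329.5,130,-149.6)
print(observe()["joint_positions"].round(2))
snap("top","t3",(205,210,305,320),5);snap("side","s3",(200,150,330,270),5)
```

```text
pos [489.1 329.9 130.1] yaw -149.6 units xyz [ 0.003  0.025 -0.003] turn 0.0 grip 86.8 F [-0.2  0.9  0.9] t 3.0
[ 0.87  0.43 -0.22 -0.   -0.92 -0.34]
```

View pics/t3.png

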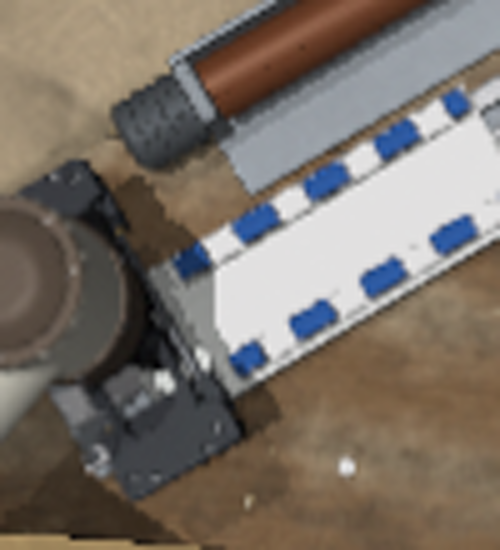

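View pics/s3.png

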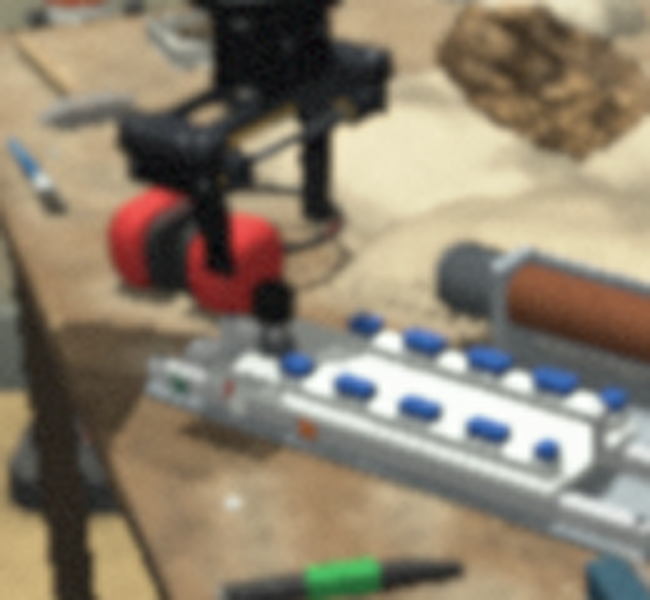

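```bash
python3 -c "
from h import *
print(proj('side',[[489,330,74],[489,330,87],[489,330,113]]), 'seen knob', 200+273/5,150+300/5)"
```

```text
[[254.54551697 210.68554118]
 [254.26355013 207.13241575]
 [253.69497378 199.94969091]] seen knob 254.6 210.0
```

>>> servo_tool --pt "1 0 0 0 -1" --pt "0.9 0 0 0 -1" --pt "0 0 0 0 1" --pt "0 0 0 0 1" --pt "0 0 0 0 1" --pt "0 0 0 0 1" --pt "0 0 0 0 1" --pt "0 0 0 0 1"

```text
clock: 4.12
tool_pos: [489.7, 330.7, 74.7]
orientation: [-0.351, 0.614, -0.351, -0.614]
ft_force: [-0.4, -0.1, -0.8]
grip_width: 35.3
```

>>> servo_tool --pt "0 0 0 0 1" --pt "0 0 0 0 1" --pt "0 0 0 0 1"

```text
clock: 4.5
tool_pos: [491.0, 331.8, 74.7]
orientation: [-0.352, 0.614, -0.35, -0.613]
ft_force: [4.8, 1.7, -2.9]
grip_width: 27.8
```

>>> servo_tool --pt "-0.25 0 0 0 1" --pt "-0.23 0 0 0 1" --pt "0 0 0 0 1" --pt "0 0 0 0 1"

```text
clock: 5.0
tool_pos: [491.0, 331.7, 88.3]
orientation: [-0.353, 0.614, -0.35, -0.613]
ft_force: [7.1, 2.6, -6.8]
grip_width: 27.8
```

Run:
```python
from h import *
p,M,s=tool();print(p,s["ft_force"],s["grip_width"],fx(p))
snap("side","s4",(200,150,330,270),5)
```

```text
[491.00742498 331.69669537  88.25516307] [ 7.12575675  2.64967445 -6.8347777 ] 27.7607637778243 [  1.0515769  146.17656272]
```

View pics/s4.png

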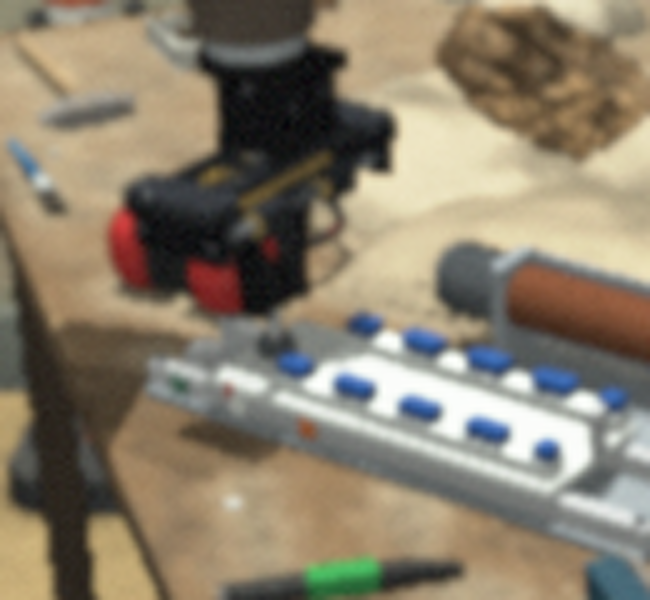

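>>> servo_tool --pt "0 0 -0.4 0 1" --pt "0 0 -0.4 0 1" --pt "0 0 -0.4 0 1" --pt "0 0 -0.4 0 1" --pt "0 0 -0.4 0 1" --pt "0 0 0 0 1"

```text
clock: 5.8
tool_pos: [521.6, 279.4, 88.1]
orientation: [-0.353, 0.614, -0.351, -0.613]
ft_force: [6.8, 3.0, -7.6]
grip_width: 28.1
```

Run:
```python
from h import *
p,M,s=tool();print(p,s["ft_force"],s["grip_width"],fx(p))
im,_=snap("top","t5",(205,190,365,310),5); snap("side","s5",(200,150,360,270),5)
```

```text
[521.62083746 279.3787315   88.0891874 ] [ 6.75410817  2.9579921  -7.64839449] 28.100841409150288 [ 0.98275545 85.56193216]
```

View pics/s5.png

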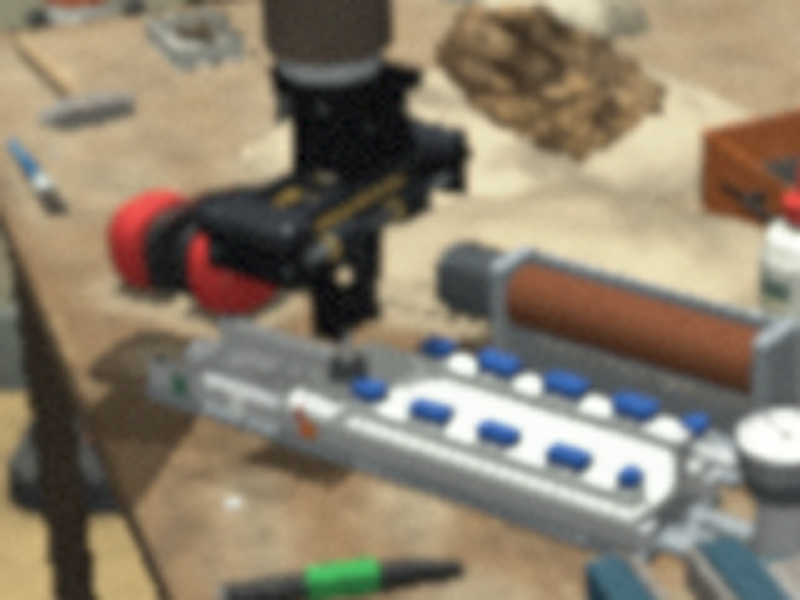

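View pics/t5.png

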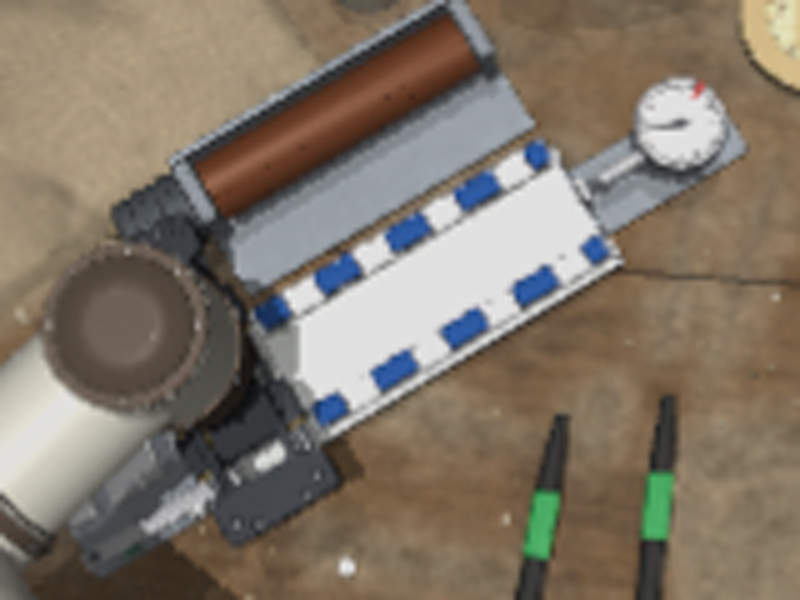

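>>> servo_tool --pt "0.15 0 0 0 1" --pt "0.15 0 0 0 1" --pt "0.15 0 0 0 1" --pt "0 0 0 0 1"

```text
clock: 6.4
tool_pos: [521.4, 279.8, 75.1]
orientation: [-0.352, 0.614, -0.35, -0.613]
ft_force: [4.7, 0.9, -4.7]
grip_width: 28.0
```

```bash
python3 -c "
from h import *
p,M,s=tool();print(p,s['ft_force'],s['grip_width'],fx(p))"
```

```text
[521.44611568 279.82715247  75.05643597] [ 4.72220957  0.93816635 -4.73138936] 27.978834830813753 [ 1.05895892 86.03710447]
```

>>> servo_tool --pt "0 0 0 0 -1" --pt "0 0 0 0 -1" --pt "0 0 0 0 -1" --pt "0 0 0 0 -1" --pt "-1 0 0 0 -1" --pt "-1 0 0 0 -1" --pt "-1 0 0 0 -1" --pt "0 0 0 0 -1"

```text
clock: 7.4
tool_pos: [521.2, 279.9, 168.3]
orientation: [-0.353, 0.614, -0.349, -0.613]
ft_force: [-1.4, 0.3, -0.5]
grip_width: 86.7
```

>>> servo_tool --pt "0 1 1 0 -1" --pt "0 1 1 0 -1" --pt "0 1 1 0 -1" --pt "0 1 1 0 -1" --pt "0 1 0 0 -1" --pt "0 0 0 0 -1"

```text
clock: 8.15
tool_pos: [328.0, 305.0, 164.6]
orientation: [0.35, -0.614, 0.352, 0.614]
ft_force: [1.0, -0.2, 0.1]
grip_width: 86.8
```

Run:
```python
from h import *
go(684.6,-5,130,-149.6)
im,_=snap("top","t6",(205,190,365,310),5);snap("top","t6d",(325,200,357,230),20); snap("side","s6",(200,150,360,270),5)
```

```text
pos [328.  305.  164.6] yaw -149.5 units xyz [  1.154  -4.999 -14.935] turn 0.014 grip 86.8 F [ 1.  -0.2  0.1] t 8.2
```

View pics/t6.png

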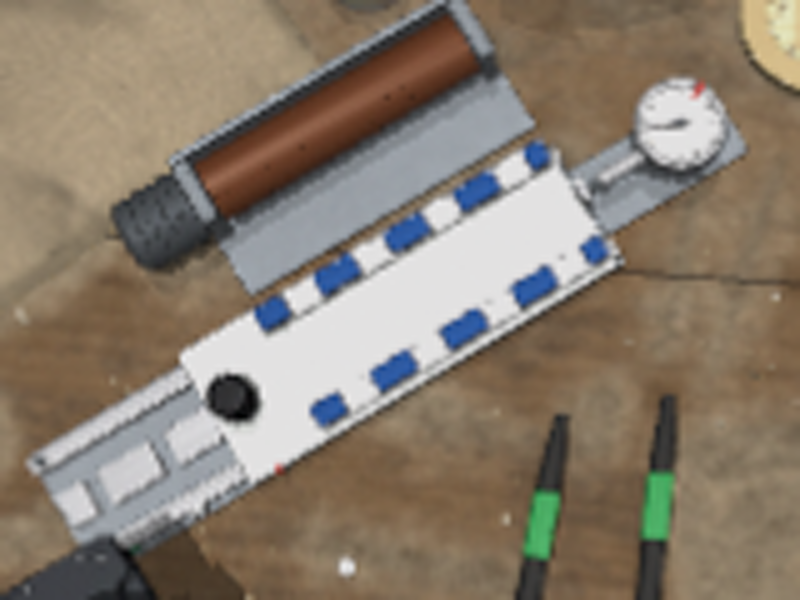

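View pics/t6d.png

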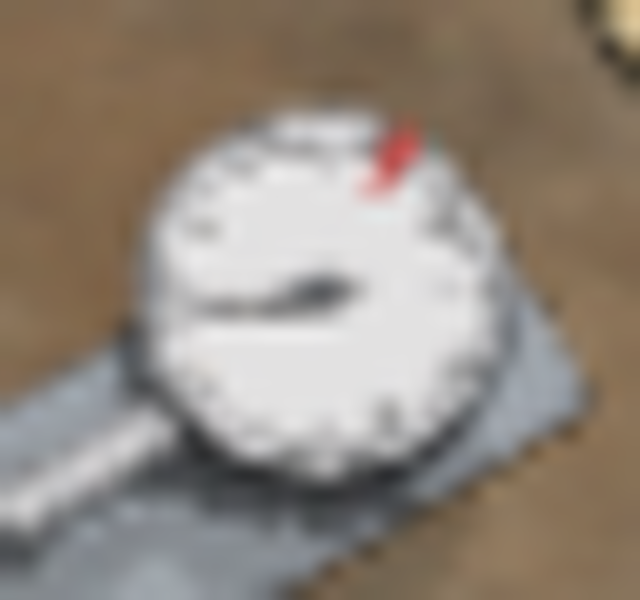

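View pics/s6.png

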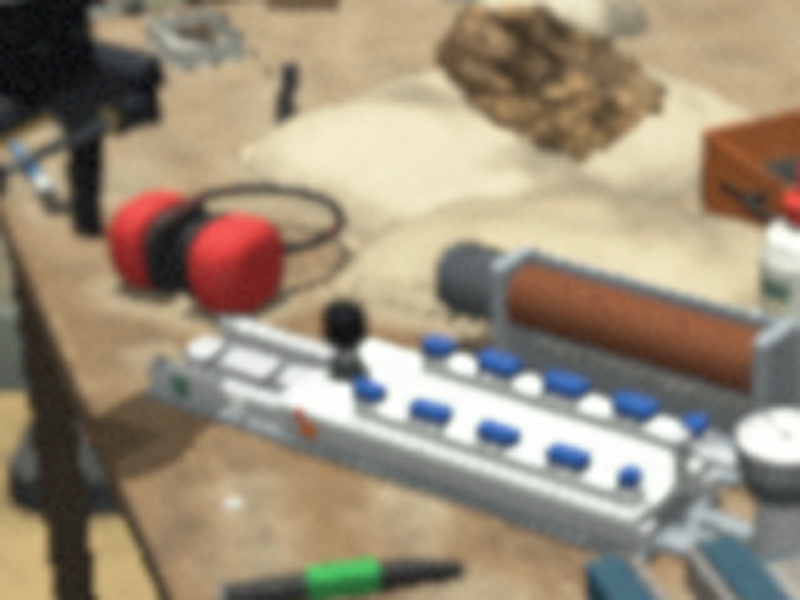

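```bash
cat >> h.py <<'E'
def gauge(im=None,dbg=None):
    if im is None: im,_=read_camera("top")
    s=16;x0,y0=322,197
    v=cv2.resize(im[y0:y0+38,x0:x0+38],None,fx=s,fy=s,interpolation=cv2.INTER_CUBIC)
    hsv=cv2.cvtColor(v,cv2.COLOR_RGB2HSV); px=lambda q:np.asarray(q,float)/s+[x0,y0]-0.5+0.5/s
    c=proj("top",[[*DM,90]])[0]
    yy,xx=np.mgrid[0:v.shape[0],0:v.shape[1]]; P=plane("top",px(np.c_[xx.ravel(),yy.ravel()]),90)[:,:2].reshape(*xx.shape,2)-DM
    r=np.hypot(P[...,0],P[...,1])
    red=(((hsv[...,0]<12)|(hsv[...,0]>168))&(hsv[...,1]>90)&(r<29))
    wgt=hsv[...,1]*red
    rv=(P*wgt[...,None]).sum((0,1))/max(wgt.sum(),1)
    dark=(hsv[...,2]<150)&(r<17)&(hsv[...,1]<90)
    D=P[dark]; mu=D.mean(0); e=np.linalg.eigh(np.cov((D-mu).T))[1][:,1]; e*=np.sign(e@mu)
    a=lambda q:np.degrees(np.arctan2(q[1],q[0]))
    ap=a(e); ar=a(rv); 
    print("pointer axis",ap.round(1),"mean",mu.round(1),"tipdir",a(mu).round(1),"red",ar.round(1),"r",np.hypot(*rv).round(1),"need ccw",((ap-ar+180)%360-180).round(1), "offset of pointer line from DM",(mu[0]*e[1]-mu[1]*e[0]).round(2),"n",dark.sum(),red.sum())
    return im
DM=np.array([684.6,-5.0])
E
python3 - <<'E'
from h import *
im,_=read_camera("top")
g=cv2.cvtColor(im,cv2.COLOR_RGB2HSV); m=((g[...,2]>195)&(g[...,1]<40)).astype(np.uint8); k=np.zeros_like(m);k[203:227,332:352]=1;m&=k
n,l,st,c=cv2.connectedComponentsWithStats(m); i=1+np.argmax(st[1:,4]); cs,_=cv2.findContours((l==i).astype(np.uint8),0,2); h=cv2.convexHull(max(cs,key=len)); e=cv2.fitEllipse(h); print(e, plane("top",[e[0]],90))
gauge(im)
E
```

```text
((339.9826965332031, 214.2625274658203), (14.192102432250977, 16.123430252075195), 102.92247009277344) [[686.8217326   -1.29225012  90.        ]]
pointer axis 102.7 mean [1.8 4.1] tipdir 66.7 red -22.8 r 26.2 need ccw 125.5 offset of pointer line from DM 2.63 n 1384 698
```

Run:
```python
from h import *
for q in [(320,292),(325,290),(190,307),(395,158),(410,130),(375,190),(150,290),(490,290),(320,108),(320,470)]:
    w=plane("top",[[325+q[0]/20-.5,200+q[1]/20-.5]],91)[0]; print(q,w.round(1),fx(w).round(1))
```

```text
(320, 292) [687.1  -2.9  91. ] [   0.9 -241.6]
(325, 290) [687.4  -3.7  91. ] [   0.7 -242.5]
(190, 307) [685.1  17.5  91. ] [   9.5 -223. ]
(395, 158) [708.4 -15.2  91. ] [  13. -263.]
(410, 130) [712.9 -17.6  91. ] [  15.7 -267.4]
(375, 190) [703.3 -11.9  91. ] [  10.3 -257.6]
(150, 290) [687.9  23.8  91. ] [  15.1 -219.1]
(490, 290) [686.9 -29.6  91. ] [ -12.8 -264.6]
(320, 108) [716.7  -3.5  91. ] [  26.1 -257.2]
(320, 470) [658.7  -2.3  91. ] [ -23.3 -226.7]
```

```bash
sed -i 's/^DM=.*/DM=np.array([687.2,-3.2])/' h.py; python3 -c "
from h import *
gauge(); go(687.2,-3.2,130,-209.6)"
```

```text
pointer axis 102.1 mean [-0.8  2.5] tipdir 108.8 red -29.1 r 25.4 need ccw 131.2 offset of pointer line from DM -0.31 n 1389 897
pos [330.6 306.7 165.1] yaw -149.6 units xyz [  1.174  -5.032 -14.923] turn 7.496 grip 87.2 F [ 0.5  0.6 -0.4] t 8.4
```

>>> servo_tool --pt "0 -0.3 -1 0 -1" --pt "0 -0.3 -1 0 -1" --pt "0 -0.3 -1 0 -1" --pt "0 -0.3 -1 0 -1" --pt "0 -0.3 -1 0 -1" --pt "0 -0.3 -1 0 -1" --pt "0 -0.3 -1 0 -1" --pt "0 -0.3 -1 0 -1"

```text
clock: 9.4
tool_pos: [515.0, 134.9, 165.0]
orientation: [0.352, -0.613, 0.352, 0.614]
ft_force: [0.4, 0.5, 0.3]
grip_width: 87.5
```

>>> servo_tool --pt "0 -0.4 -1 0 -1" --pt "0 -0.4 -1 0 -1" --pt "0 -0.4 -1 0 -1" --pt "0 -0.4 -1 0 -1" --pt "0 -0.4 -1 0 -1" --pt "0 -0.4 -1 0 -1" --pt "0 -0.23 -0.92 0 -1" --pt "0 0 0 0 -1"

```text
clock: 10.4
tool_pos: [687.9, -5.2, 163.8]
orientation: [0.352, -0.613, 0.353, 0.613]
ft_force: [-0.5, 0.1, 0.8]
grip_width: 87.2
```

Run:
```python
from h import *
go(687.2,-3.2,130,-149.6); print(observe()["joint_positions"].round(2))
snap("side","s7",(300,130,430,260),5)
print(proj("side",[[*DM,91],[*DM,150]]))
```

```text
pos [687.9  -5.2 163.8] yaw -149.8 units xyz [ 1.126 -0.016  0.069] turn -0.022 grip 87.2 F [-0.5  0.1  0.8] t 10.4
[ 0.23  0.55  0.08  0.   -1.1   0.3 ]
[[357.11173602 237.02323926]
 [357.57360062 219.07130155]]
```

View pics/s7.png

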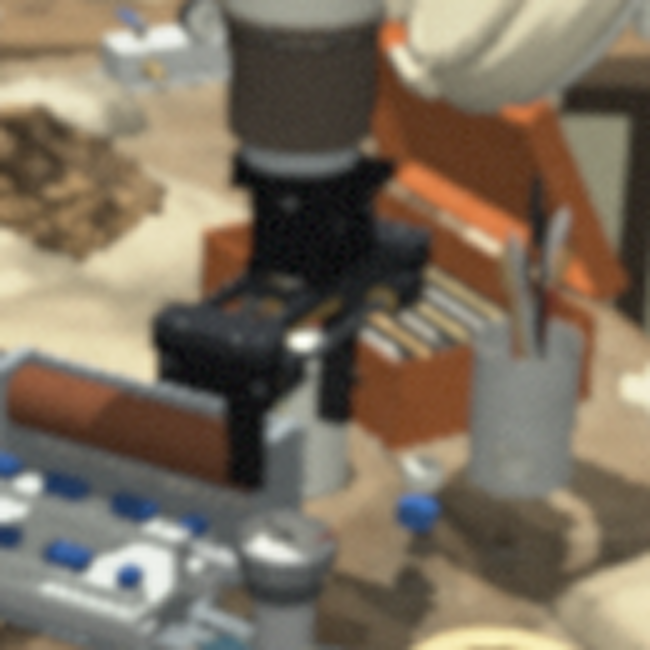

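>>> servo_tool --pt "0.9 0 0.07 0 -1" --pt "0.9 0 0 0 -1" --pt "0.66 0 0 0 -1" --pt "0 0 0 0 -1"

```text
clock: 10.95
tool_pos: [684.0, -0.9, 89.6]
orientation: [0.35, -0.612, 0.352, 0.615]
ft_force: [1.3, 0.1, 0.2]
grip_width: 87.2
```

>>> servo_tool --pt "0 0 0 0 1" --pt "0 0 0 0 1" --pt "0 0 0 0 1" --pt "0 0 0 0 1" --pt "0 0 0 0 1" --pt "0 0 0 0 1"

```text
clock: 11.7
tool_pos: [686.1, -1.1, 92.3]
orientation: [-0.352, 0.614, -0.351, -0.613]
ft_force: [0.0, 0.4, 2.9]
grip_width: 57.2
```

>>> servo_tool --pt "0 0 0 -1 1" --pt "0 0 0 -1 1" --pt "0 0 0 -1 1" --pt "0 0 0 -1 1" --pt "0 0 0 -1 1" --pt "0 0 0 -1 1" --pt "0 0 0 -1 1" --pt "0 0 0 -1 1"

```text
clock: 12.7
tool_pos: [685.0, -3.2, 92.3]
orientation: [-0.03, -0.706, -0.028, 0.707]
ft_force: [-1.0, -4.6, 3.4]
grip_width: 57.3
```

>>> servo_tool --pt "0 0 0 -1 1" --pt "0 0 0 -1 1" --pt "0 0 0 -1 1" --pt "0 0 0 -1 1" --pt "0 0 0 -1 1" --pt "0 0 0 -1 1" --pt "0 0 0 -1 1" --pt "0 0 0 0 1"

```text
clock: 13.7
tool_pos: [686.1, -5.0, 92.3]
orientation: [-0.357, -0.61, -0.354, 0.612]
ft_force: [1.8, -9.8, 1.9]
grip_width: 57.5
```

Run:
```python
from h import *
go(687.2,-3.2,130,-29.6); print(observe()["joint_positions"].round(2))
snap("top","t8",(300,180,380,240),8)
```

```text
pos [686.1  -5.   92.3] yaw -29.6 units xyz [-1.258  0.005 -0.065] turn 0.003 grip 57.5 F [ 1.8 -9.8  1.9] t 13.7
[ 0.23  0.61 -0.01  0.01 -0.96  2.39]
```

View pics/t8.png

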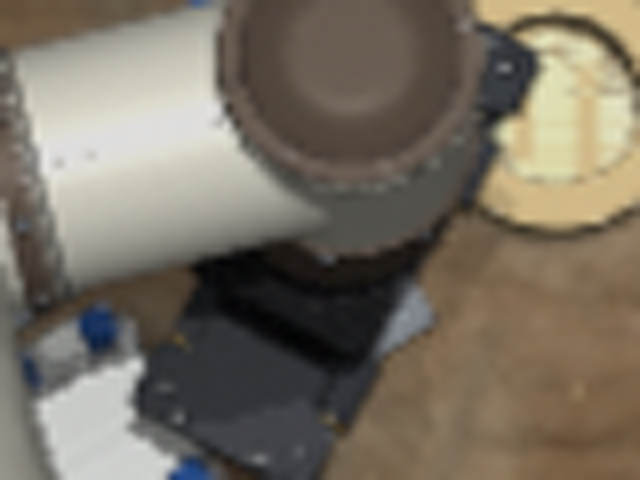

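>>> servo_tool --pt "0 0 0 0 -1" --pt "0 0 0 0 -1" --pt "0 0 0 0 -1" --pt "0 0 0 0 -1" --pt "-1 0 0 0 -1" --pt "-1 0 0 0 -1" --pt "-1 0 0 0 -1" --pt "-1 0 0 0 -1"

```text
clock: 14.75
tool_pos: [685.5, -0.9, 212.6]
orientation: [-0.356, -0.611, -0.356, 0.611]
ft_force: [0.6, -0.4, -0.0]
grip_width: 87.2
```

>>> servo_tool --pt "0 0 1 0 -1" --pt "0 0 1 0 -1" --pt "0 0 1 0 -1" --pt "0 0 1 0 -1" --pt "0 0 1 0 -1" --pt "0 0 0 0 -1"

```text
clock: 15.5
tool_pos: [609.9, -134.2, 211.5]
orientation: [-0.355, -0.611, -0.355, 0.612]
ft_force: [0.2, -0.3, 0.0]
grip_width: 87.1
```

Run:
```python
from h import *
go(687.2,-3.2,202,-29.6)
im,_=snap("top","t9",(325,200,357,230),20); gauge(im)
```

```text
pos [ 609.9 -134.2  211.5] yaw -29.8 units xyz [ 0.313  0.068 -5.07 ] turn -0.021 grip 87.1 F [ 0.2 -0.3  0. ] t 15.5
pointer axis nan mean [nan nan] tipdir nan red 0.0 r 0.0 need ccw nan offset of pointer line from DM nan n 0 0h.py:60: RuntimeWarning: Mean of empty slice.
  D=P[dark]; mu=D.mean(0); e=np.linalg.eigh(np.cov((D-mu).T))[1][:,1]; e*=np.sign(e@mu)
  ret = um.true_divide(
  avg = a.mean(axis, **keepdims_kw)
h.py:60: RuntimeWarning: Degrees of freedom <= 0 for slice
  D=P[dark]; mu=D.mean(0); e=np.linalg.eigh(np.cov((D-mu).T))[1][:,1]; e*=np.sign(e@mu)
  c *= np.true_divide(1, fact)
  c *= np.true_divide(1, fact)
```

View pics/t9.png

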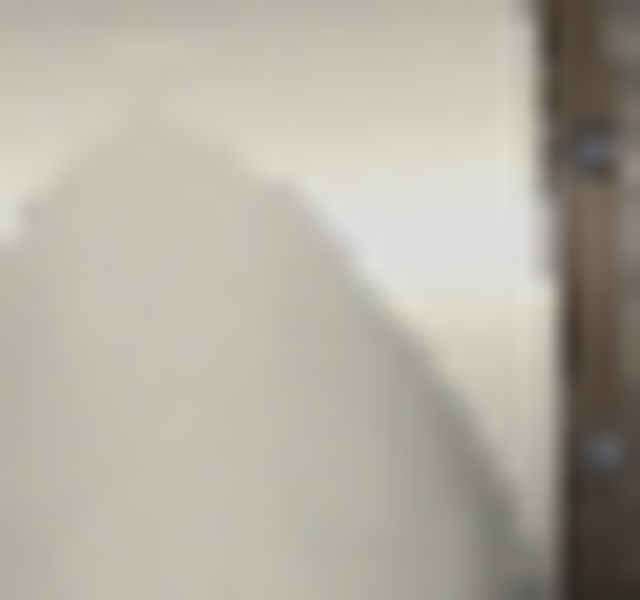

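>>> servo_tool --pt "0 0 1 0 -1" --pt "0 0 1 0 -1" --pt "0 0 1 0 -1" --pt "0 0 1 0 -1" --pt "0 0 1 0 -1" --pt "0 0 0 0 -1"

```text
clock: 16.3
tool_pos: [537.0, -263.2, 211.4]
orientation: [-0.355, -0.611, -0.355, 0.612]
ft_force: [0.0, 0.3, -0.6]
grip_width: 86.8
```

Run:
```python
from h import *
go(687.2,-3.2,202,-29.6)
im,_=snap("top","t10",(325,200,357,230),20); gauge(im)
```

```text
pos [ 537.  -263.2  211.4] yaw -29.7 units xyz [  0.312   0.058 -10.008] turn -0.011 grip 86.8 F [ 0.   0.3 -0.6] t 16.3
pointer axis 100.4 mean [-1.   3.3] tipdir 106.5 red 89.3 r 24.1 need ccw 11.1 offset of pointer line from DM -0.36 n 1599 1000
```

View pics/t10.png

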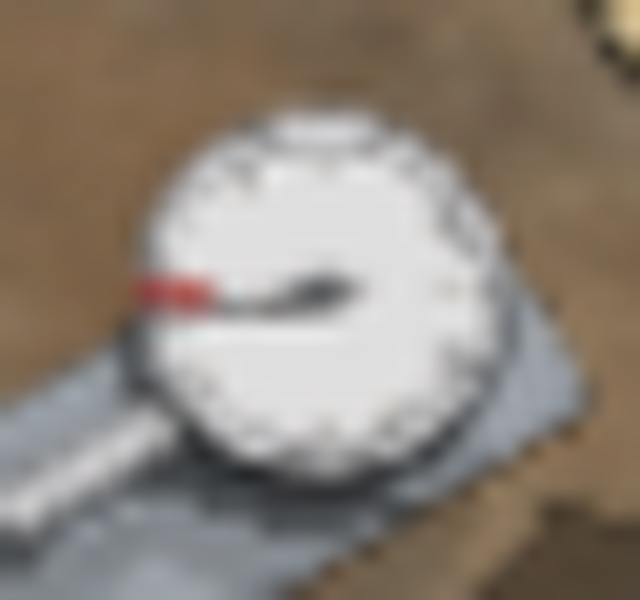

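```bash
cat >> h.py <<'E'
def gauge2(im,DMx=None):
    c=DM if DMx is None else DMx
    x0,y0,x1,y1=328,200,354,230
    yy,xx=np.mgrid[y0:y1,x0:x1]; P=plane("top",np.c_[xx.ravel(),yy.ravel()],91)[:,:2]-c
    g=im[y0:y1,x0:x1].reshape(-1,3).astype(float); r=np.hypot(*P.T); V=g.max(1); S=V-g.min(1)
    face=np.median(V[(r<14)&(S<20)]); 
    def ang(q): return np.degrees(np.arctan2(q[1],q[0]))
    w=np.clip(face-8-V,0,None)*(r<15)*(S<25)
    mu=(P*w[:,None]).sum(0)/w.sum(); Q=P-mu; Cv=(Q*w[:,None]).T@Q/w.sum(); e=np.linalg.eigh(Cv)[1][:,1]; e*=np.sign(e@mu)
    # tip side only, second moment about the centre
    wr=np.clip(g[:,0]-np.maximum(g[:,1],g[:,2])-25,0,None)*(r<30); rv=(P*wr[:,None]).sum(0)/max(wr.sum(),1)
    off=mu[0]*e[1]-mu[1]*e[0]
    print("pointer PCA",ang(e).round(1),"line offset",off.round(2),"red",ang(rv).round(1),"r",np.hypot(*rv).round(1),"| red about foot:", ang(rv-(mu-e*(mu@e))).round(1))
E
python3 - <<'E'
from h import *
for f in("top0",): gauge2(cv2.imread(f"pics/{f}.png")[:,:,::-1])
for i in range(2):
    im,_=read_camera("top"); gauge2(im)
print(proj("top",[[*DM,91]]))
v=im[206:224,332:350].max(2); print(v)
E
```

```text
pointer PCA 61.5 line offset -0.57 red -29.5 r 24.6 | red about foot: -29.5
pointer PCA 99.0 line offset -0.57 red 89.8 r 22.7 | red about foot: 88.4
pointer PCA 99.1 line offset -0.55 red 89.7 r 22.8 | red about foot: 88.4
[[340.5936149  214.06838859]]
[[127 128 126 127 129 125 150 197 202 207 201 172 130 129 116 116 114 112]
 [127 125 130 151 172 181 167 183 189 187 185 164 186 181 135 123 113 113]
 [124 123 153 197 182 175 223 222 216 203 223 223 211 178 184 160 117 122]
 [121 142 181 195 215 200 223 223 223 223 222 223 223 214 189 172 130 120]
 [128 165 204 223 223 223 222 223 223 222 223 223 223 223 201 160 181 131]
 [138 198 210 223 223 223 223 223 223 223 223 223 222 223 206 163 178 170]
 [134 201 223 223 222 223 223 223 222 220 222 223 223 223 223 205 167 171]
 [136 181 217 219 223 222 221 214 197 187 208 219 223 223 221 219 212 170]
 [143 169 178 185 206 207 193 150 106 102 146 204 222 222 215 202 205 150]
 [119 152 159 153 143 152 132 130 134 153 201 223 223 223 223 223 216 172]
 [125 183 203 223 223 223 223 223 223 222 223 223 223 223 221 218 213 173]
 [129 204 218 222 223 223 223 223 223 223 223 223 223 223 212 182 183 165]
 [117 171 191 211 222 223 223 223 223 223 223 222 223 223 213 171 143 123]
 [ 84 129 179 183 219 223 223 223 223 223 223 222 221 216 203 178 162 128]
 [141 111 139 194 201 215 218 222 221 219 223 218 197 182 180 163 113 150]
 [184 147  72 140 189 184 192 212 202 190 215 192 155 181 159  84 128 163]
 [144 108  61  59 118 181 177 144 155 170 160 152 167 126  72 103 139 142]
 [ 85  72  69  63  55  52  70  99 119 137 111  76  70  89 106 133 117 101]]
```

>>> servo_tool --pt "0 0 -1 0 -1" --pt "0 0 -1 0 -1" --pt "0 0 -1 0 -1" --pt "0 0 -1 0 -1" --pt "0 0 -1 0 -1" --pt "0 0 -1 0 -1" --pt "0 0 -1 0 -1" --pt "0 0 -1 0 -1"

```text
clock: 17.45
tool_pos: [656.8, -51.3, 211.5]
orientation: [-0.356, -0.611, -0.356, 0.611]
ft_force: [0.1, 0.9, -0.4]
grip_width: 86.9
```

>>> servo_tool --pt "0 0 -1 0 -1" --pt "0 0 -0.95 0 -1" --pt "1 0 0 0 -1" --pt "1 0 0 0 -1" --pt "0 0 0 0 -1"

```text
clock: 18.08
tool_pos: [683.6, -1.9, 148.6]
orientation: [-0.355, -0.609, -0.357, 0.613]
ft_force: [0.4, 0.1, -0.5]
grip_width: 86.8
```

```bash
python3 -c "
from h import *
go(687,-4.5,92,-29.6)"
```

```text
pos [683.6  -1.9 148.6] yaw -29.6 units xyz [1.886 0.15  0.012] turn 0.004 grip 86.8 F [ 0.4  0.1 -0.5] t 18.1
```

>>> servo_tool --pt "0.9 0.1 0 0 -1" --pt "0.95 0.05 0 0 -1" --pt "0 0 0 0 1" --pt "0 0 0 0 1" --pt "0 0 0 0 1" --pt "0 0 0 0 1" --pt "0 0 0 0 1" --pt "0 0 0 0 1"

```text
clock: 19.08
tool_pos: [687.1, -3.8, 97.7]
orientation: [-0.355, -0.61, -0.357, 0.612]
ft_force: [-5.1, 3.7, 5.9]
grip_width: 57.3
```

```bash
python3 -c "
from h import *
go(687,-4.5,92,-29.6)"
```

```text
pos [687.1  -3.8  97.7] yaw -29.6 units xyz [0.19  0.009 0.02 ] turn 0.002 grip 57.3 F [-5.1  3.7  5.9] t 19.1
```

>>> servo_tool --pt "0 0 0 -0.6 1" --pt "0 0 0 -0.55 1" --pt "0 0 0 0 1" --pt "0 0 0 0 1" --pt "0 0 0 0 -1" --pt "0 0 0 0 -1" --pt "0 0 0 0 -1" --pt "0 0 0 0 -1"

```text
clock: 20.08
tool_pos: [689.0, -5.0, 96.1]
orientation: [0.404, 0.581, 0.404, -0.581]
ft_force: [0.4, 0.2, -0.2]
grip_width: 84.8
```

>>> servo_tool --pt "-1 0 0 0 -1" --pt "-1 0 0 0 -1" --pt "-1 0 0 0 -1" --pt "-1 0 0 0 -1" --pt "0 0 1 0 -1" --pt "0 0 1 0 -1" --pt "0 0 1 0 -1" --pt "0 0 1 0 -1"

```text
clock: 21.08
tool_pos: [646.7, -118.3, 216.1]
orientation: [0.404, 0.581, 0.404, -0.581]
ft_force: [0.1, 0.2, -1.2]
grip_width: 87.2
```

>>> servo_tool --pt "0 0 1 0 -1" --pt "0 0 1 0 -1" --pt "0 0 1 0 -1" --pt "0 0 1 0 -1" --pt "0 0 1 0 -1" --pt "0 0 1 0 -1" --pt "0 0 0 0 -1"

```text
clock: 21.95
tool_pos: [583.5, -287.8, 216.0]
orientation: [-0.403, -0.581, -0.403, 0.581]
ft_force: [0.4, -0.3, -0.4]
grip_width: 86.9
```

Run:
```python
from h import *
go(687,-4.5,92,-29.6)
im,_=snap("top","t11",(325,200,357,230),20); gauge2(im); gauge(im)
print(im[206:224,332:350].max(2))
snap("side","s11",(335,220,380,260),16)
```

```text
pos [ 583.5 -287.8  216. ] yaw -20.6 units xyz [  4.131  -0.086 -10.054] turn 1.13 grip 86.9 F [ 0.4 -0.3 -0.4] t 21.9
pointer PCA 99.0 line offset -0.55 red 101.7 r 24.2 | red about foot: 100.4
pointer axis 100.0 mean [-1.   3.6] tipdir 105.6 red 100.9 r 26.2 need ccw -1.0 offset of pointer line from DM -0.37 n 1696 474
[[127 127 124 122 123 128 152 195 201 204 191 155 138 127 115 115 114 112]
 [126 124 128 140 149 180 157 171 192 191 177 155 198 181 132 120 111 112]
 [123 122 152 185 156 183 214 202 222 222 210 193 208 175 182 149 116 120]
 [120 137 173 167 190 221 222 222 222 222 221 222 221 208 166 153 128 121]
 [125 154 193 222 222 222 222 222 222 221 222 222 221 202 149 173 178 137]
 [137 198 210 222 222 221 222 222 222 222 222 222 221 221 221 209 181 180]
 [135 200 222 222 221 222 222 222 220 219 221 221 222 222 222 203 161 169]
 [131 183 222 222 222 222 220 212 196 185 208 218 222 222 222 214 192 180]
 [139 185 213 206 204 206 191 149 105 100 146 203 222 222 222 222 213 174]
 [154 190 162 140 141 150 131 130 133 152 200 222 222 221 222 220 203 154]
 [150 182 170 195 221 222 221 222 221 222 222 222 222 222 222 212 186 172]
 [132 203 218 222 221 222 221 222 221 221 222 222 222 222 222 213 185 166]
 [120 177 190 209 218 221 222 222 222 222 222 222 220 217 219 202 159 120]
 [ 79 120 174 165 197 222 220 218 221 222 222 221 214 198 202 179 160 126]
 [137  90 132 192 197 209 206 202 222 220 218 220 214 203 179 162 104 147]
 [174 119  75 135 174 161 190 210 212 204 192 205 179 177 157  88 127 163]
 [142 106  59  62 118 177 174 144 153 171 163 168 171 140  68 104 137 140]
 [ 84  73  68  64  57  55  78 102 114 132  98  80  72  93 104 132 117 101]]
```

View pics/t11.png

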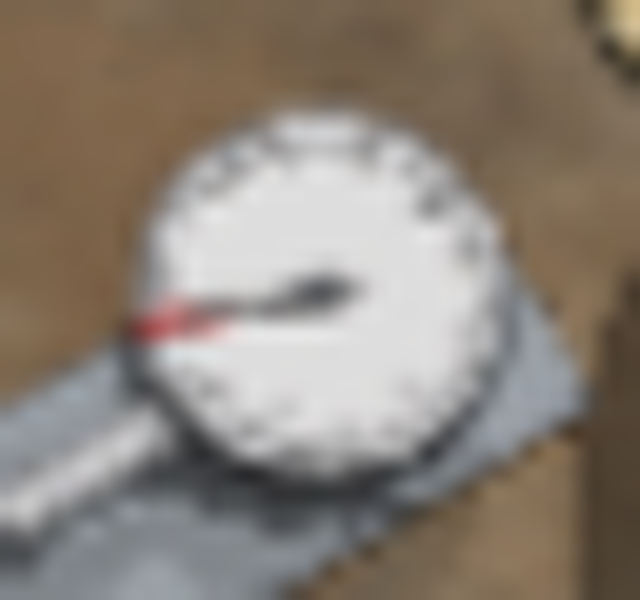

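View pics/s11.png

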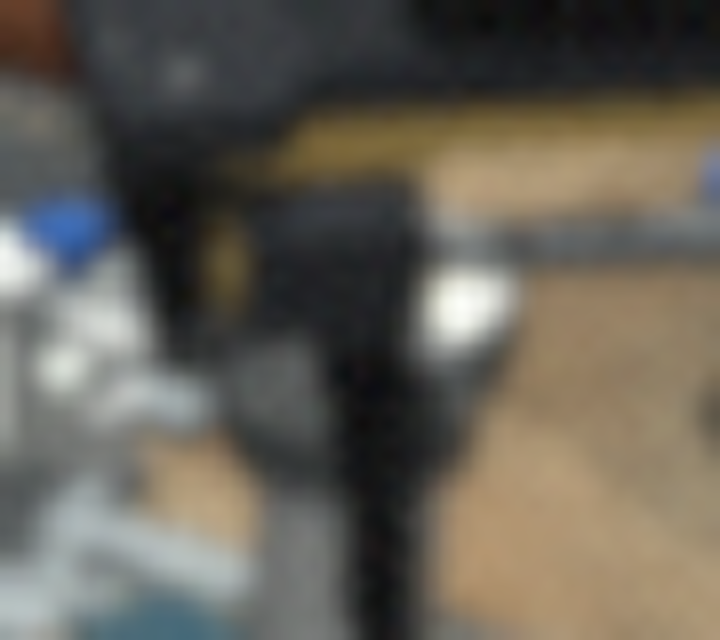

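>>> servo_tool --pt "0 0 -1 0 -1" --pt "0 0 -1 0 -1" --pt "0 0 -1 0 -1" --pt "0 0 -1 0 -1" --pt "0 0 -1 0 -1" --pt "0 0 -1 0 -1" --pt "0 0 -1 0 -1" --pt "0 0 -1 0 -1"

```text
clock: 23.05
tool_pos: [668.4, -58.7, 216.2]
orientation: [0.404, 0.58, 0.404, -0.58]
ft_force: [-0.4, 0.3, -0.2]
grip_width: 87.1
```

>>> servo_tool --pt "0 0 -1 0 -1" --pt "0 -0.08 -1.0 0 -1" --pt "1 0 -0.05 0 -1" --pt "1 0 0 0 -1" --pt "1 0 0 0 -1" --pt "0.9 0 0 0 -1" --pt "0 0 0 0 -1" --pt "0 0 0 0 -1"

```text
clock: 24.05
tool_pos: [688.0, -1.8, 100.4]
orientation: [0.404, 0.581, 0.404, -0.58]
ft_force: [-0.6, -0.4, -0.7]
grip_width: 87.2
```

```bash
python3 -c "
from h import *
go(687,-4.5,94,-20.6)"
```

```text
pos [688.   -1.8 100.4] yaw -20.3 units xyz [ 0.214 -0.002  0.095] turn 0.036 grip 87.2 F [-0.6 -0.4 -0.7] t 24.1
```

>>> servo_tool --pt "0.25 0 0.1 0 -1" --pt "0 0 0 0 1" --pt "0 0 0 0 1" --pt "0 0 0 0 1" --pt "0 0 0 0 1" --pt "0 0 0 0 1" --pt "0 0 0 0 1" --pt "0 0 0 0.2 1"

```text
clock: 25.05
tool_pos: [686.4, -5.4, 91.9]
orientation: [0.395, 0.587, 0.395, -0.586]
ft_force: [1.1, -0.6, 0.1]
grip_width: 57.3
```

>>> servo_tool --pt "0 0 0 0 1" --pt "0 0 0 0 1" --pt "0 0 0 0 -1" --pt "0 0 0 0 -1" --pt "0 0 0 0 -1" --pt "0 0 0 0 -1" --pt "-1 0 0 0 -1" --pt "-1 0 0 0 -1"

```text
clock: 26.05
tool_pos: [685.8, -5.4, 151.8]
orientation: [-0.395, -0.586, -0.396, 0.587]
ft_force: [0.7, -0.2, -0.4]
grip_width: 86.9
```

>>> servo_tool --pt "-1 0 0 0 -1" --pt "-1 0 0 0 -1" --pt "0 0 1 0 -1" --pt "0 0 1 0 -1" --pt "0 0 1 0 -1" --pt "0 0 1 0 -1" --pt "0 0 1 0 -1" --pt "0 0 1 0 -1"

```text
clock: 27.05
tool_pos: [618.2, -173.1, 211.7]
orientation: [0.395, 0.586, 0.396, -0.586]
ft_force: [0.3, -0.0, -0.7]
grip_width: 86.7
```

>>> servo_tool --pt "0 0 1 0 -1" --pt "0 0 1 0 -1" --pt "0 0 1 0 -1" --pt "0 0 0 0 -1"

```text
clock: 27.55
tool_pos: [584.1, -257.3, 211.6]
orientation: [-0.395, -0.587, -0.395, 0.587]
ft_force: [-0.2, 0.5, -0.1]
grip_width: 87.0
```

Run:
```python
from h import *
go(687,-4.5,92,-29.6)
im,_=snap("top","t12",(325,200,357,230),20); gauge2(im); gauge(im)
im,_=snap("top","t12b")
```

```text
pos [ 584.1 -257.3  211.6] yaw -22.1 units xyz [ 3.987e+00  2.000e-03 -9.099e+00] turn 0.932 grip 87.0 F [-0.2  0.5 -0.1] t 27.6
pointer PCA 99.0 line offset -0.56 red 100.0 r 25.0 | red about foot: 98.7
pointer axis 99.9 mean [-1.   3.6] tipdir 105.7 red 99.5 r 27.5 need ccw 0.4 offset of pointer line from DM -0.38 n 1691 286
```

View pics/t12.png

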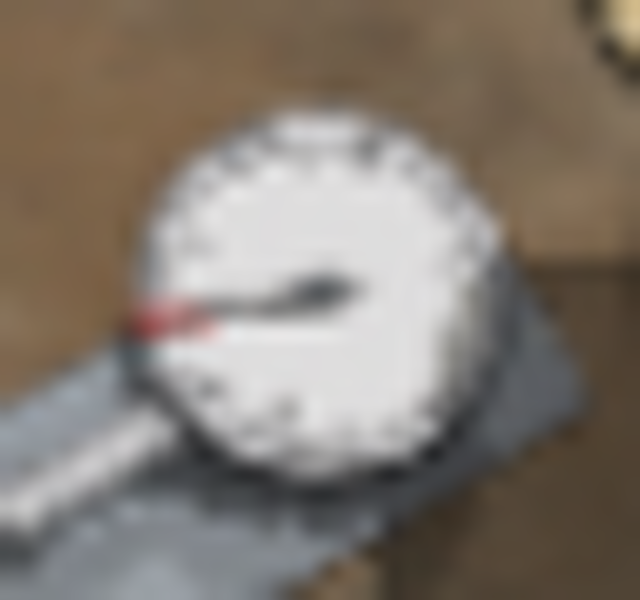

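View pics/t12b.png

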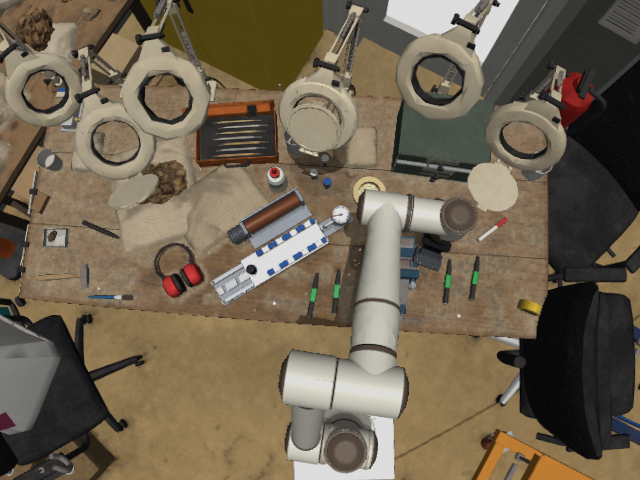

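>>> servo_tool --pt "0 0 0 1 -1" --pt "0 0 0 1 -1" --pt "0 0 0 1 -1" --pt "0 0 0 1 -1" --pt "0 0 0 1 -1" --pt "0 0 0 1 -1" --pt "0 0 0 1 -1" --pt "0 0 0 1 -1"

```text
clock: 28.65
tool_pos: [585.5, -254.5, 211.6]
orientation: [0.024, 0.707, 0.024, -0.707]
ft_force: [0.1, -0.3, -0.9]
grip_width: 86.7
```

>>> servo_tool --pt "0 0 0 1 -1" --pt "0 0 0 1 -1" --pt "0 0 0 1 -1" --pt "0 0 0 1 -1" --pt "0 0 0 1 -1" --pt "0 0 0 1 -1" --pt "0 0 0 1 -1" --pt "0 0 0 0.94 -1"

```text
clock: 29.65
tool_pos: [585.5, -254.5, 211.6]
orientation: [0.352, -0.613, 0.352, 0.613]
ft_force: [1.1, 0.1, -0.1]
grip_width: 87.2
```

```bash
python3 -c "
from h import *
go(521.4,279.8,160,-149.6)"
```

```text
pos [ 585.5 -254.5  211.6] yaw -149.7 units xyz [ 1.723 -7.151 16.45 ] turn -0.008 grip 87.2 F [ 1.1  0.1 -0.1] t 29.6
```

>>> servo_tool --pt "0 -0.45 1 0 -1" --pt "0 -0.45 1 0 -1" --pt "0 -0.45 1 0 -1" --pt "0 -0.45 1 0 -1" --pt "0 -0.45 1 0 -1" --pt "0 -0.45 1 0 -1" --pt "0 -0.45 1 0 -1" --pt "0 -0.45 1 0 -1"

```text
clock: 30.65
tool_pos: [556.1, 8.1, 211.8]
orientation: [-0.35, 0.614, -0.35, -0.614]
ft_force: [0.4, 0.4, 0.0]
grip_width: 87.3
```

>>> servo_tool --pt "0 -0.45 1 0 -1" --pt "0 -0.45 1 0 -1" --pt "0 -0.45 1 0 -1" --pt "0 -0.45 1 0 -1" --pt "0 -0.45 1 0 -1" --pt "0 -0.45 1 0 -1" --pt "0 -0.45 1 0 -1" --pt "0 -0.4 1 0 -1"

```text
clock: 31.65
tool_pos: [525.5, 269.0, 211.7]
orientation: [0.35, -0.614, 0.35, 0.614]
ft_force: [0.2, 0.9, -0.9]
grip_width: 87.1
```

```bash
python3 -c "
from h import *
go(521.4,279.8,75,-149.6)"
```

```text
pos [525.5 269.  211.7] yaw -149.4 units xyz [ 4.558 -0.065  0.379] turn 0.024 grip 87.1 F [ 0.2  0.9 -0.9] t 31.6
```

>>> servo_tool --pt "1 -0.05 0.38 0 -1" --pt "1 0 0 0 -1" --pt "1 0 0 0 -1" --pt "0.8 0 0 0 -1" --pt "0 0 0 0 -1"

```text
clock: 32.28
tool_pos: [520.2, 277.4, 95.8]
orientation: [0.349, -0.614, 0.352, 0.615]
ft_force: [0.2, 0.1, 0.8]
grip_width: 86.7
```

Run:
```python
from h import *
go(521.4,279.8,74.5,-149.6); print(observe()["joint_positions"].round(2))
```

```text
pos [520.2 277.4  95.8] yaw -149.4 units xyz [ 0.71  -0.078  0.05 ] turn 0.021 grip 86.7 F [0.2 0.1 0.8] t 32.3
[ 0.76  0.47 -0.26 -0.   -0.85 -0.23]
```

>>> servo_tool --pt "0.7 -0.08 0.05 0 -1" --pt "0 0 0 0 1" --pt "0 0 0 0 1" --pt "0 0 0 0 1" --pt "0 0 0 0 1" --pt "0 0 0 0 1" --pt "0 0 0 0 1" --pt "0 0 0 0 1"

```text
clock: 33.28
tool_pos: [522.3, 279.2, 76.6]
orientation: [0.35, -0.614, 0.352, 0.614]
ft_force: [-3.4, -1.2, 1.3]
grip_width: 28.0
```

>>> servo_tool --pt "0 0 0 0 1" --pt "0 0 0 0 1" --pt "0 0 0 0 1"

```text
clock: 33.65
tool_pos: [522.3, 279.2, 76.6]
orientation: [0.35, -0.614, 0.352, 0.614]
ft_force: [-5.0, -1.9, 3.7]
grip_width: 28.6
```

Run:
```python
from h import *
p,M,s=tool();print(p,s["ft_force"],s["grip_width"],fx(p))
```

```text
[522.29501949 279.196405    76.57770392] [-4.96893468 -1.93949358  3.74531497] 28.569331223973492 [ 1.47198024 85.06353945]
```

>>> servo_tool --pt "-0.25 0 0 0 1" --pt "-0.25 0 0 0 1" --pt "0 0 0 0 1"

```text
clock: 34.02
tool_pos: [522.2, 279.2, 90.9]
orientation: [0.35, -0.613, 0.352, 0.614]
ft_force: [-3.1, -2.0, -7.5]
grip_width: 28.0
```

>>> servo_tool --pt "0 0 0.4 0 1" --pt "0 0 0.5 0 1" --pt "0 0 0.5 0 1" --pt "0 0 0.5 0 1" --pt "0 0 0.5 0 1" --pt "0 0 0.5 0 1" --pt "0 0 0.4 0 1" --pt "0 0 0.35 0 1"

```text
clock: 35.02
tool_pos: [466.4, 374.7, 91.4]
orientation: [0.35, -0.614, 0.351, 0.614]
ft_force: [-2.7, -3.5, -8.7]
grip_width: 28.0
```

>>> servo_tool --pt "0 0 0 0 1"

```text
clock: 35.15
tool_pos: [466.0, 375.6, 91.3]
orientation: [0.351, -0.613, 0.351, 0.615]
ft_force: [-5.6, -2.0, -6.9]
grip_width: 27.4
```

Run:
```python
from h import *
p,M,s=tool();print(p,s["ft_force"],s["grip_width"],fx(p))
snap("side","s13",(200,150,360,270),5)
```

```text
[465.99347746 375.56880939  91.32340809] [-5.62151257 -1.99757854 -6.89581856] 27.44145974531395 [  1.67633686 196.6733185 ]
```

View pics/s13.png

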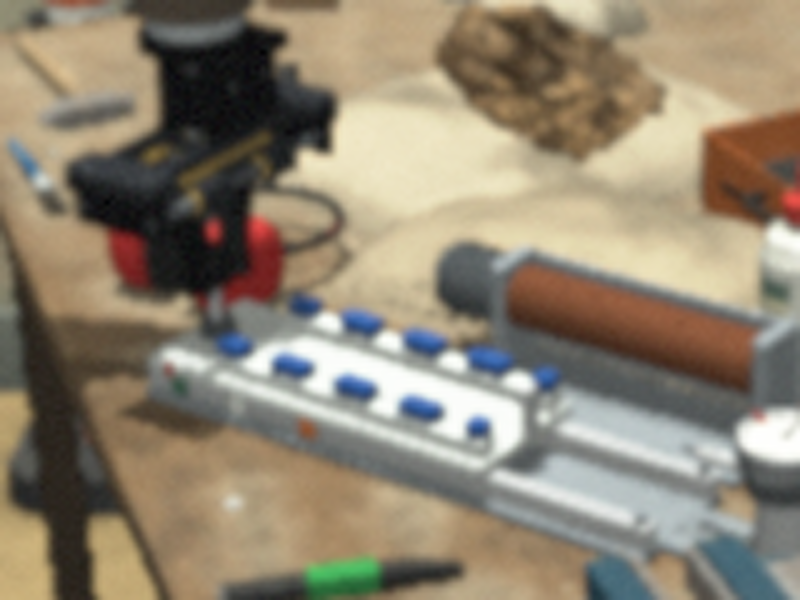

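>>> servo_tool --pt "0 0 -0.04 0 1" --pt "0.17 0 0 0 1" --pt "0.17 0 0 0 1" --pt "0.15 0 0 0 1" --pt "0 0 0 0 1"

```text
clock: 35.83
tool_pos: [466.9, 374.0, 77.1]
orientation: [0.351, -0.614, 0.351, 0.614]
ft_force: [-6.9, -2.5, -4.2]
grip_width: 28.0
```

Run:
```python
from h import *
p,M,s=tool();print(p,s["ft_force"],s["grip_width"],fx(p))
```

```text
[466.91989154 374.04869232  77.09609743] [-6.87766173 -2.47501677 -4.17014679] 28.02082286812886 [  1.70618977 194.893452  ]
```

>>> servo_tool --pt "0 0 0 0 -1" --pt "0 0 0 0 -1" --pt "0 0 0 0 -1" --pt "0 0 0 0 -1" --pt "-1 0 0 0 -1" --pt "-1 0 0 0 -1" --pt "-1 0 0 0 -1" --pt "0 0 0 0 -1"

```text
clock: 36.83
tool_pos: [469.8, 374.8, 170.4]
orientation: [-0.354, 0.615, -0.348, -0.613]
ft_force: [0.4, 0.7, -0.3]
grip_width: 86.4
```

>>> servo_tool --pt "0 1 0 -1 -1" --pt "0 1 0 -1 -1" --pt "0 1 0 -1 -1" --pt "0 0 0 -1 -1" --pt "0 0 0 -1 -1" --pt "0 0 0 -1 -1" --pt "0 0 0 0 -1"

```text
clock: 37.7
tool_pos: [398.0, 317.3, 166.4]
orientation: [0.071, -0.703, 0.072, 0.704]
ft_force: [0.4, 1.2, -0.3]
grip_width: 87.1
```

```bash
cat >> h.py <<'E'
def chis(im):
    hsv=cv2.cvtColor(im,cv2.COLOR_RGB2HSV); yy,xx=np.mgrid[0:480,0:640]
    for c,cc in chisels(im):
        if c[0]<350: continue
        k=(np.hypot(xx-cc[0],yy-cc[1])<28)&((hsv[:,:,2]<70)|((hsv[:,:,0]>45)&(hsv[:,:,0]<75)&(hsv[:,:,1]>100)))
        n,l=cv2.connectedComponents(k.astype(np.uint8)); k=l==l[int(round(cc[1])),int(round(cc[0]))]
        P=plane("top",np.c_[xx[k],yy[k]],9)[:,:2]; mu=P.mean(0); e=np.linalg.eigh(np.cov((P-mu).T))[1][:,1]; e*=np.sign(e[0]); t=(P-mu)@e
        print("chisel",c.round(1),"axis",np.degrees(np.arctan2(e[1],e[0])).round(1),"ext mid",(mu+e*(t.min()+t.max())/2).round(1),(t.max()-t.min()).round(0),k.sum())
E
python3 - <<'E'
from h import *
go(441.4,89.4,60,-101.3)
im,_=snap("top","t14",(205,190,365,310),5); chis(im)
snap("side","s14",(200,150,360,270),5)
E
```

```text
pos [398.  317.3 166.4] yaw -101.6 units xyz [ 3.549  7.15  -2.945] turn -0.038 grip 87.1 F [ 0.4  1.2 -0.3] t 37.7
chisel [ 486.9 -437.8   14. ] axis -12.3 ext mid [ 487.2 -437.7] 141.0 223
chisel [ 477.  -346.4   14. ] axis -8.9 ext mid [ 476.8 -346.7] 139.0 213
chisel [452.3  15.2  14. ] axis -7.2 ext mid [453.2  15. ] 140.0 195
chisel [441.4  89.4  14. ] axis -11.4 ext mid [442.3  89.6] 140.0 207
```

View pics/t14.png

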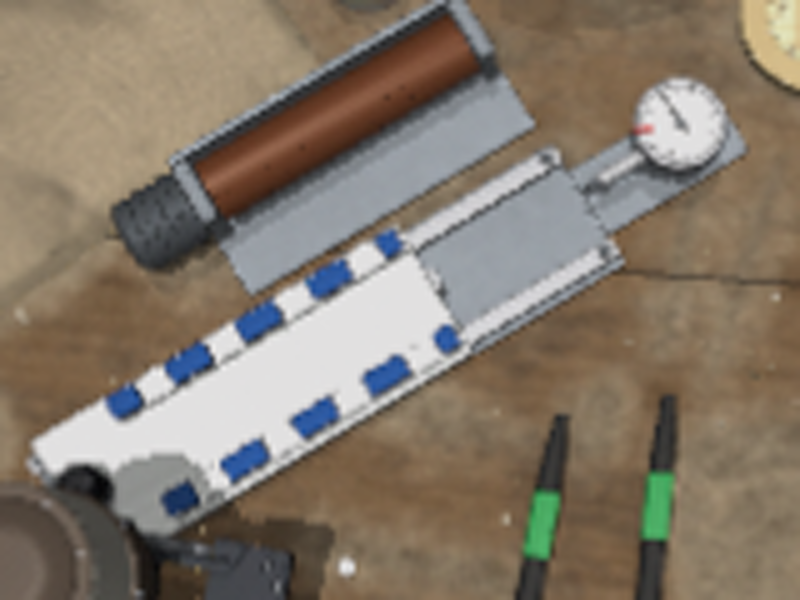

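View pics/s14.png

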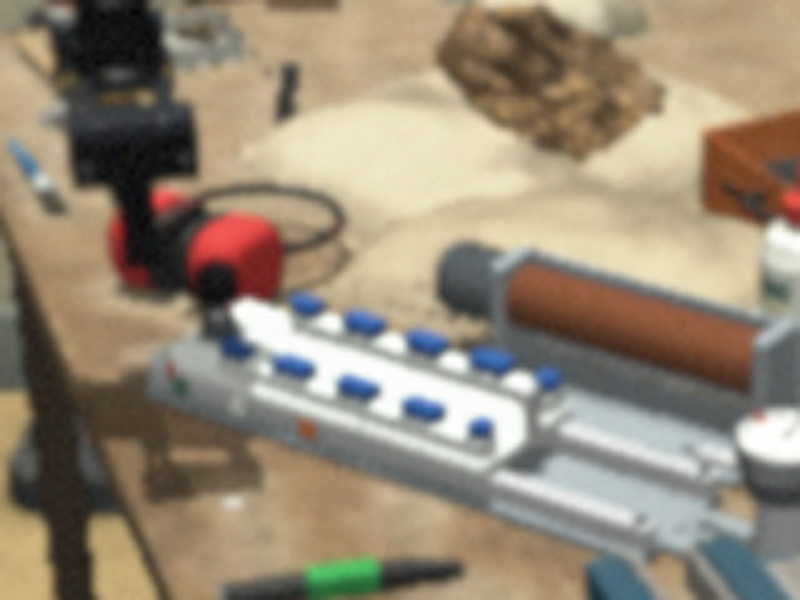

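>>> servo_tool --pt "0 1 -0.4 0 -0.3" --pt "0 1 -0.4 0 -0.3" --pt "0 1 -0.4 0 -0.3" --pt "0 1 -0.4 0 -0.3" --pt "0 1 -0.4 0 -0.3" --pt "0 1 -0.4 0 -0.3" --pt "0 1 -0.4 0 -0.3" --pt "0 0.15 -0.15 0 -0.3"

```text
clock: 38.8
tool_pos: [442.0, 88.2, 166.8]
orientation: [0.072, -0.703, 0.072, 0.703]
ft_force: [0.4, -0.4, 0.3]
grip_width: 56.6
```

>>> servo_tool --pt "1 0 0 0 -0.3" --pt "1 0 0 0 -0.3" --pt "1 0 0 0 -0.3" --pt "0 0 0 0 -0.3"

```text
clock: 39.3
tool_pos: [440.9, 89.4, 75.3]
orientation: [0.07, -0.702, 0.072, 0.705]
ft_force: [0.9, 0.4, 0.3]
grip_width: 56.6
```

Run:
```python
from h import *
im,_=read_camera("top"); gauge2(im); chis(im)
go(441.8,89.5,20.5,-101.4)
```

```text
pointer PCA 31.8 line offset -0.04 red 99.7 r 23.1 | red about foot: 99.7
chisel [ 486.6 -437.9   14. ] axis -12.4 ext mid [ 487.2 -437.7] 141.0 222
chisel [ 477.3 -346.6   14. ] axis -8.8 ext mid [ 476.9 -346.7] 139.0 213
pos [442.   89.9  76.6] yaw -101.5 units xyz [1.871 0.013 0.002] turn -0.011 grip 56.4 F [ 1.1 -0.5  0.2] t 39.4
```

>>> servo_tool --pt "0.9 0 0 0 -0.3" --pt "0.97 0 0 0 -0.3" --pt "0 0 0 0 -0.3" --pt "0 0 0 0 1" --pt "0 0 0 0 1" --pt "0 0 0 0 1" --pt "0 0 0 0 1" --pt "0 0 0 0 1"

```text
clock: 40.35
tool_pos: [442.1, 89.6, 21.1]
orientation: [-0.071, 0.704, -0.071, -0.703]
ft_force: [-0.7, 0.2, 1.9]
grip_width: 17.8
```

Run:
```python
from h import *
go(441.8,89.5,20.5,-101.4)
```

```text
pos [442.1  89.6  21.1] yaw -101.5 units xyz [0.02  0.006 0.01 ] turn -0.012 grip 17.8 F [-0.7  0.2  1.9] t 40.4
```

>>> servo_tool --pt "-1 0 0 0 1" --pt "-1 0 0 0 1" --pt "-1 0 0 0 1" --pt "-1 0 0 0 1" --pt "0 0 0 0 1"

```text
clock: 40.98
tool_pos: [443.1, 90.2, 142.5]
orientation: [-0.072, 0.705, -0.07, -0.702]
ft_force: [0.4, 0.4, -2.6]
grip_width: 17.7
```

Run:
```python
from h import *
go(441.8,89.5,20.5,-101.4)
im,_=snap("top","t15",(205,190,365,310),5); ims,_=snap("side","s15",(200,150,360,270),5)
_,b,_=blobs(im,(100,120,60),(125,255,255),8,(220,225,315,300))
_,bs,_=blobs(ims,(100,120,60),(125,255,255),8,(235,200,320,245))
T=sorted([(fx(plane("top",[c],60)[0]),c,st[4]) for c,st in b],key=lambda q:(q[0][0]>0,q[0][1]))
S=[c for c,_ in bs]
for f,c,a in T:
    best=min(S,key=lambda s:tri(c,s)[1]) if S else None
    w=plane("top",[c],60)[0]; q=proj("side",[w])[0]; s=min(S,key=lambda s:np.hypot(*(s-q)))
    t,e=tri(c,s); print("top",f.round(1),a,"side",(s-q).round(1),"tri",t.round(1),fx(t).round(1),e.round(1))
```

```text
pos [443.1  90.2 142.5] yaw -101.5 units xyz [4.066 0.046 0.051] turn -0.013 grip 17.7 F [ 0.4  0.4 -2.6] t 41.0
top [-35.9 -46.7] 16 side [-11.2  -2.8] tri [539.3 150.5  75.3] [-49.  -34.6] 32.5
top [-36.1  -2.1] 37 side [0.5 0.9] tri [534.9 185.1  56.5] [-35.3  -2.4] 1.0
top [-35.6  50.2] 34 side [13.6  5.2] tri [529.5 226.6  35.3] [-18.9  36.1] 41.0
top [-35.8 101.7] 37 side [-12.2  -3.2] tri [462.3 276.9  77.8] [-51.4 113.4] 37.4
top [-36.  149.1] 26 side [-0.9  0.4] tri [456.2 316.2  58.8] [-36.9 150.4] 3.1
top [ 36.1 -46.5] 15 side [0.3 0.3] tri [619.4 183.3  58.6] [ 36.7 -46.8] 0.8
top [36.4 -2. ] 36 side [0.2 0.5] tri [596.9 222.   57.9] [36.9 -2. ] 0.3
top [35.9 50.2] 38 side [0.4 1.1] tri [570.7 267.   55.4] [37.1 50.1] 1.0
top [ 36.2 101. ] 36 side [12.7  4.9] tri [565.9 308.2  35.3] [53.8 88.1] 39.9
top [ 36.1 148.3] 26 side [-15.1   8.7] tri [497.  364.   30.9] [ 22.6 171. ] 53.9
```

View pics/t15.png

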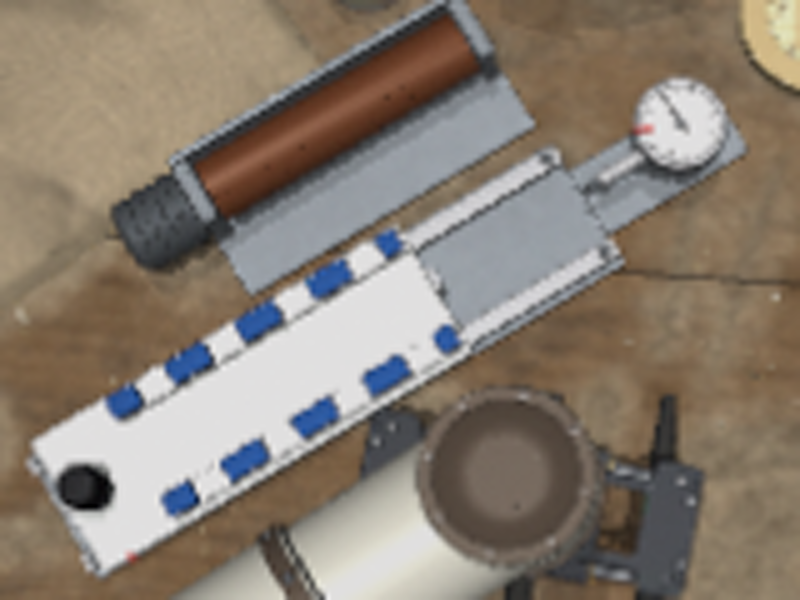

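View pics/s15.png

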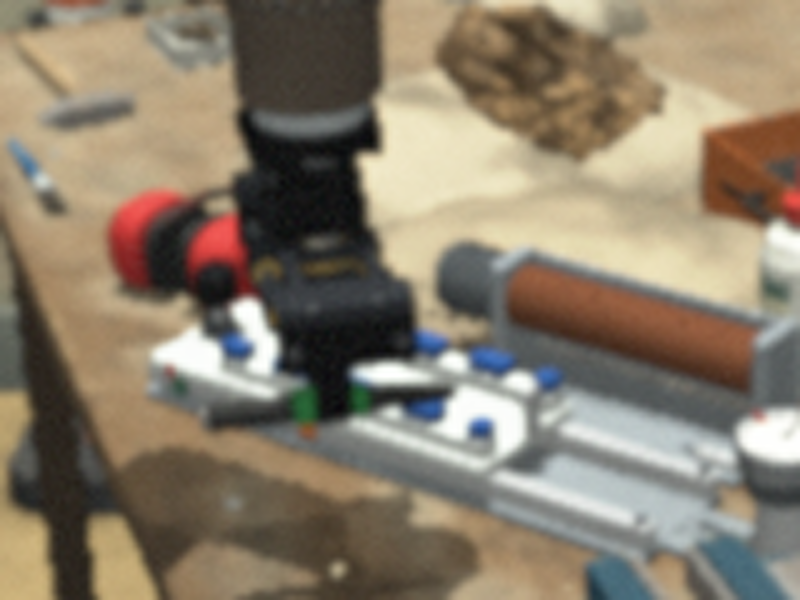

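>>> servo_tool --pt "0 0 0 -1 1" --pt "0 0 0 -1 1" --pt "0 0 0 -1 1" --pt "0 0 0 -1 1" --pt "0 0 0 -1 1" --pt "0 0 0 -0.24 1" --pt "0 0 0 0 1"

```text
clock: 41.95
tool_pos: [441.5, 89.3, 139.9]
orientation: [-0.185, -0.682, -0.185, 0.683]
ft_force: [-0.0, -1.1, -2.1]
grip_width: 17.8
```

Run:
```python
from h import *
go(578.9,181.3,110,-59.6)
```

```text
pos [441.5  89.3 139.9] yaw -59.7 units xyz [ 0.984 -0.334 -5.503] turn -0.01 grip 17.8 F [-0.  -1.1 -2.1] t 42.0
```

>>> servo_tool --pt "0 0 -1 0 1" --pt "0 0 -1 0 1" --pt "0 -0.13 -1 0 1" --pt "0 -0.1 -1 0 1" --pt "0 -0.1 -1 0 1" --pt "0 0 -0.5 0 1" --pt "1 0 0 0 1" --pt "0 0 0 0 1"

```text
clock: 42.95
tool_pos: [577.0, 180.3, 108.0]
orientation: [-0.185, -0.68, -0.184, 0.685]
ft_force: [-1.0, -0.3, -1.0]
grip_width: 17.4
```

Run:
```python
from h import *
go(578.9,181.3,67,-59.6)
im,_=snap("top","t16",(205,190,365,310),5); ims,_=snap("side","s16",(200,150,360,270),5)
p,M,s=tool(); print(fx(p),proj("side",[[*p[:2],p[2]-11]]))
_,b,_=blobs(ims,(45,100,40),(75,255,255),8,(250,180,360,240)); print([(c,st[4]) for c,st in b])
```

```text
pos [577.  180.3 108. ] yaw -59.7 units xyz [ 1.367  0.005 -0.082] turn -0.009 grip 17.4 F [-1.  -0.3 -1. ] t 43.0
[  1.01135731 -28.1616939 ] [[297.62277387 216.26480942]]
[(array([295.68421053, 216.28947368]), np.int32(38))]
```

View pics/t16.png

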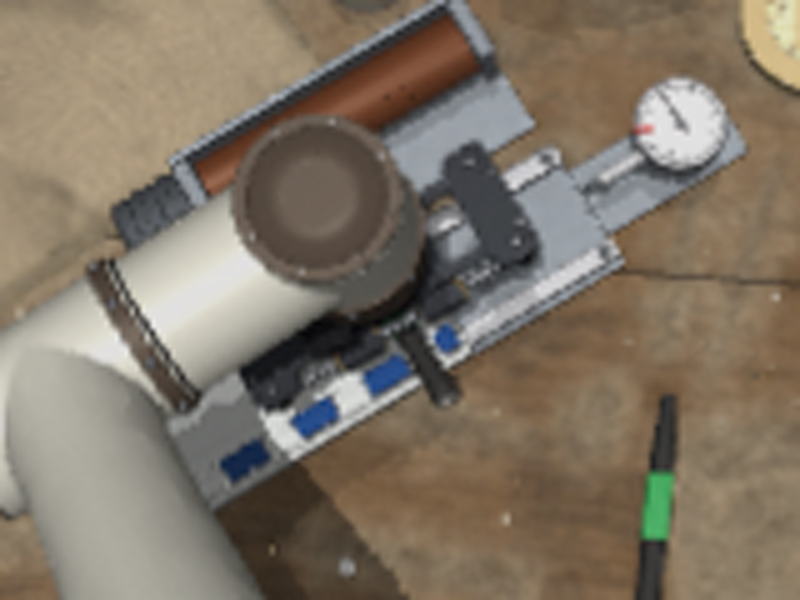

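View pics/s16.png

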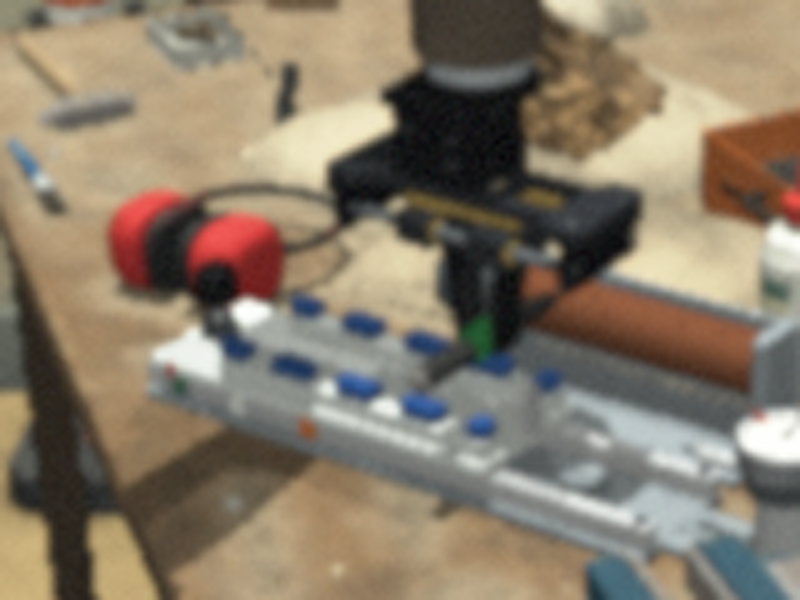

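Run:
```python
from h import *
p,M,s=tool()
for x in(-74,-60,-40):
    w=p[:2]+UX*x; q=proj("top",[[*w,p[2]-11]])[0]; print(x,(q+.5-[205,190])*5)
# inverse: picture points at bar centre height
for a in [(450,395),(425,357)]:
    w=plane("top",[[205+a[0]/5-.5,190+a[1]/5-.5]],p[2]-11)[0]; print(fx(w))
```

```text
-74 [447.0675069  398.20669294]
-60 [435.44616783 378.83316271]
-40 [418.90199583 351.23843073]
[-72.22246679 -30.71776676]
[-44.01665779 -29.55753416]
```

```bash
cat >> h.py <<'E'
def barend(im,z,c,box):
    g=im.max(2).astype(float); yy,xx=np.mgrid[box[1]:box[3],box[0]:box[2]]
    P=np.array([fx(q) for q in plane("top",np.c_[xx.ravel(),yy.ravel()],z)]); V=g[box[1]:box[3],box[0]:box[2]].ravel()
    k=(V<95)&(P[:,0]>-74)&(P[:,0]<-46)&(abs(P[:,1]-c)<14)
    Q=P[k]; A=np.polyfit(Q[:,0],Q[:,1],1); print("bar y at x=-60:",np.polyval(A,-60).round(1),"mean",Q.mean(0).round(1),"slope",A[0].round(3),k.sum())
E
python3 - <<'E'
from h import *
im,_=read_camera("top"); p,_,_=tool()
barend(im,p[2]-8,-29,(280,250,305,280))
E
```

```text
bar y at x=-60: -29.8 mean [-60.5 -29.9] slope 0.085 54
```

>>> servo_tool --pt "0.5 -0.05 0 0 1" --pt "0.4 0 0 0 1" --pt "0.2 0 0 0 1" --pt "0 0 0 0 1"

```text
clock: 43.6
tool_pos: [578.2, 182.8, 77.0]
orientation: [-0.186, -0.682, -0.185, 0.683]
ft_force: [0.5, -0.5, -1.4]
grip_width: 17.4
```

>>> servo_tool --pt "0.2 0 0 0 1" --pt "0 0 0 0 1"

```text
clock: 43.85
tool_pos: [578.3, 182.9, 71.5]
orientation: [-0.185, -0.682, -0.185, 0.683]
ft_force: [0.2, 0.7, -1.3]
grip_width: 17.9
```

Run:
```python
from h import *
im,_=read_camera("top"); p,_,_=tool()
print(fx(p),p[2],tool()[2]["ft_force"]); barend(im,p[2]-8,-28,(280,250,305,280))
snap("side","s17",(250,170,350,270),6)
```

```text
[  1.27399231 -26.42435028] 71.74888249609438 [-0.03726053 -0.14120884 -2.40156586]
bar y at x=-60: -27.1 mean [-59.1 -27.1] slope -0.003 51
```

View pics/s17.png

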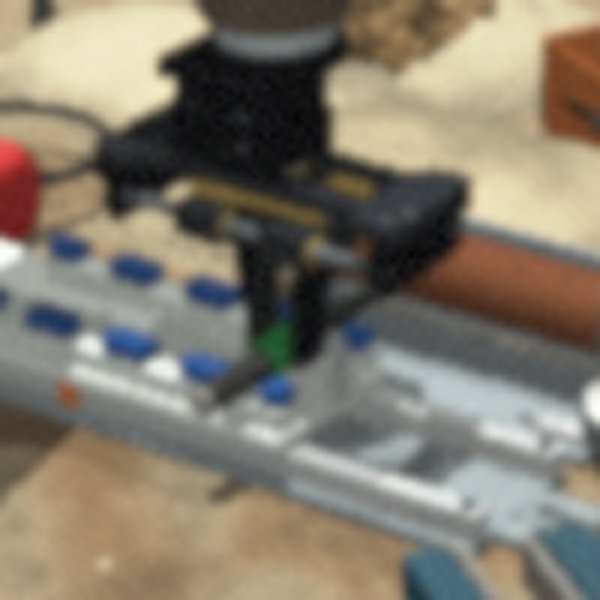

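>>> servo_tool --pt "0.15 0 0 0 1" --pt "0 0 0 0 1"

```text
clock: 44.2
tool_pos: [579.1, 183.2, 68.1]
orientation: [0.186, 0.683, 0.186, -0.682]
ft_force: [-0.0, -0.2, 3.1]
grip_width: 17.5
```

>>> servo_tool --pt "0 0 0 0 0" --pt "0 0 0 0 0" --pt "0 0 0 0 0" --pt "-1 0 0 0 0" --pt "-1 0 0 0 0" --pt "-1 0 0 0 0" --pt "0 0 1 0 -0.3" --pt "0 0 1 0 -0.3"

```text
clock: 45.2
tool_pos: [526.2, 152.4, 157.5]
orientation: [0.185, 0.683, 0.186, -0.682]
ft_force: [0.0, -1.2, -0.0]
grip_width: 53.8
```

>>> servo_tool --pt "0 0 1 0 -0.3" --pt "0 0 1 0 -0.3" --pt "0 0.5 1 0 -0.3" --pt "0 1 1 0 -0.3" --pt "0 1 0 1 -0.3" --pt "0 1 0 1 -0.3" --pt "0 0 0 1 -0.3" --pt "0 0 0 1 -0.3"

```text
clock: 46.2
tool_pos: [472.8, -1.1, 157.3]
orientation: [0.012, -0.707, 0.012, 0.707]
ft_force: [-1.0, 0.1, 1.0]
grip_width: 56.9
```

Run:
```python
from h import *
im,_=snap("top","t18",(205,190,365,310),5); snap("side","s18",(200,150,360,270),5)
chis(im); go(452.6,15.1,70,-97.2); print(observe()["joint_positions"].round(2))
for c,_ in chisels(im): 
    w=plane("top",[proj("top",[c])[0]],63)[0]; print(fx(w).round(1))
```

```text
chisel [584.6 187.2  14. ] axis 30.5 ext mid [577.6 183.2] 161.0 206
chisel [ 486.9 -437.8   14. ] axis -12.4 ext mid [ 485.7 -437.3] 144.0 224
chisel [ 477.3 -346.6   14. ] axis -8.8 ext mid [ 476.9 -346.7] 139.0 213
pos [472.7  -0.8 157.3] yaw -91.6 units xyz [ 2.911 -0.51   0.685] turn 0.701 grip 56.5 F [ 0.2 -0.2 -0.5] t 46.3
[ 0.34  0.21 -0.47 -0.   -0.89  1.2 ]
[  0.5 -26.4]
[-388.  -501.4]
[-351.3 -420.4]
```

View pics/t18.png

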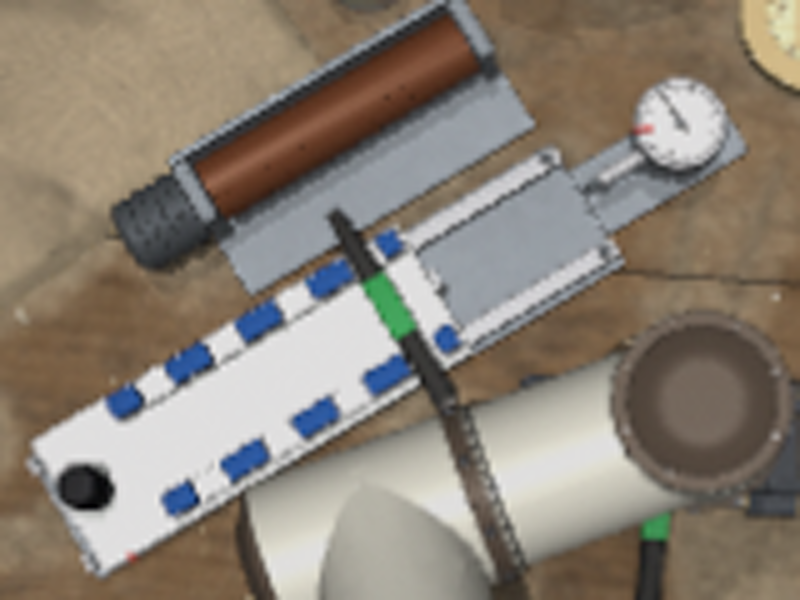

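View pics/s18.png

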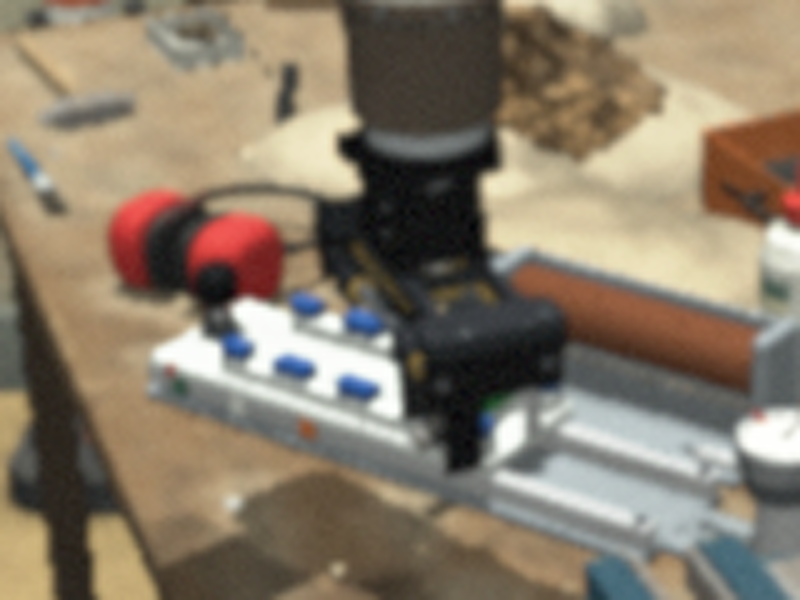

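>>> servo_tool --pt "0 -0.5 0.68 0.7 -0.3" --pt "1 0 0 0 -0.3" --pt "1 0 0 0 -0.3" --pt "0.9 0 0 0 -0.3" --pt "0 0 0 0 -0.3"

```text
clock: 46.92
tool_pos: [451.4, 14.6, 68.9]
orientation: [0.043, -0.704, 0.044, 0.707]
ft_force: [0.2, -0.0, 0.5]
grip_width: 56.7
```

Run:
```python
from h import *
go(452.8,15.1,20.5,-97.2)
snap("side","s19",(220,200,360,300),5)
```

```text
pos [451.4  14.6  68.9] yaw -97.1 units xyz [ 1.614 -0.026 -0.051] turn 0.017 grip 56.7 F [ 0.2 -0.   0.5] t 46.9
```

View pics/s19.png

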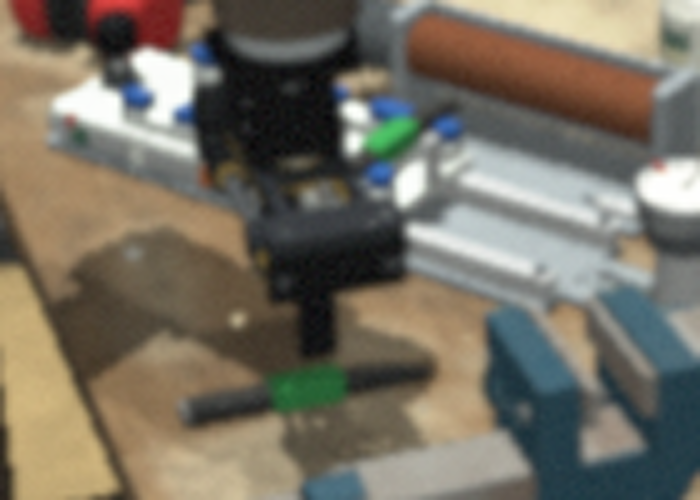

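>>> servo_tool --pt "0.8 0 -0.05 0 -0.3" --pt "0.8 -0.03 0 0 -0.3" --pt "0 0 0 0 -0.3" --pt "0 0 0 0 1" --pt "0 0 0 0 1" --pt "0 0 0 0 1" --pt "0 0 0 0 1" --pt "0 0 0 0 1"

```text
clock: 47.98
tool_pos: [454.4, 15.6, 22.6]
orientation: [-0.044, 0.706, -0.044, -0.706]
ft_force: [-0.9, 0.0, 1.7]
grip_width: 17.3
```

Run:
```python
from h import *
go(452.8,15.1,20.5,-97.2)
```

```text
pos [454.4  15.6  22.6] yaw -97.2 units xyz [0.068 0.024 0.05 ] turn 0.004 grip 17.3 F [-0.9  0.   1.7] t 48.0
```

>>> servo_tool --pt "-1 0 0 0 1" --pt "-1 0 0 0 1" --pt "-1 0 0 -0.7 1" --pt "-1 0 0 -1 1" --pt "0 0 0 -1 1" --pt "0 0 0 -1 1" --pt "0 0 0 -1 1" --pt "0 0 0 0 1"

```text
clock: 48.98
tool_pos: [453.8, 15.6, 141.9]
orientation: [-0.185, -0.682, -0.185, 0.683]
ft_force: [-0.6, -0.3, -2.1]
grip_width: 17.3
```

Run:
```python
from h import *
t=C0+UX*1.0+UY*25.2
go(*t,105,-59.6)
```

```text
pos [453.8  15.6 141.9] yaw -59.7 units xyz [ 1.225 -4.438 -6.394] turn -0.011 grip 17.3 F [-0.6 -0.3 -2.1] t 49.0
```

>>> servo_tool --pt "0 -0.6 -1 0 1" --pt "0 -0.7 -1 0 1" --pt "0 -0.7 -1 0 1" --pt "0 -0.7 -1 0 1" --pt "0 -0.7 -1 0 1" --pt "0 -0.7 -1 0 1" --pt "0.6 -0.34 -0.43 0 1" --pt "0.6 0 0 0 1"

```text
clock: 49.98
tool_pos: [552.7, 228.7, 104.2]
orientation: [-0.185, -0.682, -0.185, 0.683]
ft_force: [-0.3, -1.0, -2.2]
grip_width: 17.5
```

>>> servo_tool --pt "0.4 0 0 0 1" --pt "0 0 0 0 1"

```text
clock: 50.22
tool_pos: [552.2, 227.1, 92.6]
orientation: [-0.186, -0.681, -0.185, 0.684]
ft_force: [0.0, 0.6, -0.7]
grip_width: 17.9
```

Run:
```python
from h import *
t=C0+UX*2+UY*25.2
go(*t,68.5,-59.6)
im,_=snap("top","t20",(205,190,365,310),5)
p,_,_=tool(); print(fx(p)); w=C0+UX*-60+UY*25; q=proj("top",[[*w,p[2]-9]])[0].astype(int); print(q); barend(im,p[2]-9,25,(q[0]-13,q[1]-13,q[0]+14,q[1]+14))
```

```text
pos [552.2 227.1  92.6] yaw -59.7 units xyz [ 0.804 -0.007 -0.041] turn -0.007 grip 17.9 F [ 0.   0.6 -0.7] t 50.2
[ 1.77850428 24.98587387]
[277 274]
bar y at x=-60: 23.3 mean [-60.5  23.3] slope 0.029 60
```

View pics/t20.png

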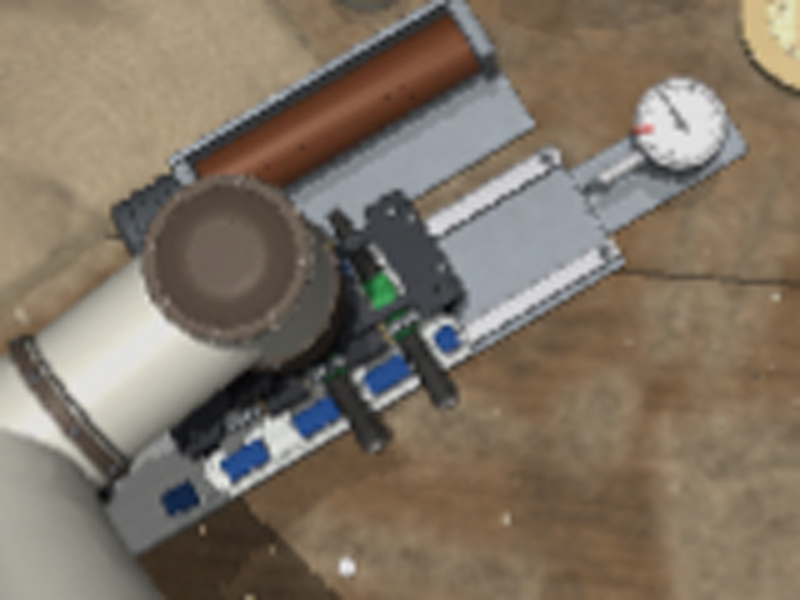

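>>> servo_tool --pt "0.3 -0.02 0 0 1" --pt "0.3 0 0 0 1" --pt "0.2 0 0 0 1" --pt "0 0 0 0 1"

```text
clock: 50.78
tool_pos: [552.9, 228.7, 70.1]
orientation: [-0.186, -0.682, -0.185, 0.682]
ft_force: [0.3, 0.3, -1.6]
grip_width: 17.4
```

Run:
```python
from h import *
t=C0+UX*2+UY*25.2
go(*t,68.5,-59.6)
```

```text
pos [552.9 228.7  70.1] yaw -59.6 units xyz [0.052 0.027 0.012] turn 0.002 grip 17.4 F [ 0.3  0.3 -1.6] t 50.8
```

>>> servo_tool --pt "0.06 0 0 0 1" --pt "0 0 0 0 1" --pt "0 0 0 0 0" --pt "0 0 0 0 0" --pt "0 0 0 0 0" --pt "-1 0 0 0 0" --pt "-1 0 0 0 0" --pt "-1 0 0 0 -0.3"

```text
clock: 51.78
tool_pos: [552.9, 228.7, 159.2]
orientation: [-0.186, -0.682, -0.185, 0.682]
ft_force: [0.4, 1.2, -0.3]
grip_width: 48.1
```

>>> servo_tool --pt "-1 0 0 1 -0.3" --pt "-1 0 0 1 -0.3" --pt "0 0 0 1 -0.3" --pt "0 0 0 1 -0.3" --pt "0 0 0 1 -0.3" --pt "0 0 0 0 -0.3"

```text
clock: 52.52
tool_pos: [552.9, 228.7, 218.4]
orientation: [0.058, -0.705, 0.059, 0.705]
ft_force: [0.3, 1.1, -0.3]
grip_width: 56.9
```

Run:
```python
from h import *
go(477,-346.6,220,-98.8)
im,_=snap("top","t21",(205,190,365,310),5); chis(im); snap("side","s21",(220,170,360,270),5)
```

```text
pos [552.9 228.7 218.4] yaw -99.5 units xyz [-0.053 19.332 -0.667] turn -0.087 grip 56.9 F [ 0.3  1.1 -0.3] t 52.5
chisel [ 486.6 -437.9   14. ] axis -12.4 ext mid [ 487.2 -437.7] 141.0 222
chisel [ 477.3 -346.6   14. ] axis -8.9 ext mid [ 476.8 -346.7] 139.0 212
```

View pics/s21.png

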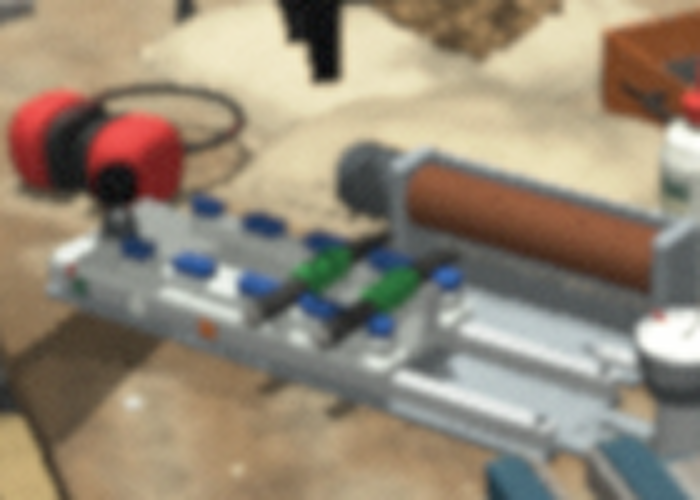

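Two chisels are seated, with sleeves at about (325,268) and (392,288) px in the crop. Next is chisel 3, past the vice.

>>> servo_tool --pt "0 1 0 0 -0.3" --pt "0 1 0 0 -0.3" --pt "0 1 0 0 -0.3" --pt "0 1 0 0 -0.3" --pt "0 1 0 0 -0.3" --pt "0 1 0 0 -0.3" --pt "0 1 0 0 -0.3" --pt "0 1 0 0 -0.3"

```text
clock: 53.62
tool_pos: [512.8, -8.8, 218.6]
orientation: [-0.058, 0.705, -0.058, -0.705]
ft_force: [-0.2, 0.1, 0.2]
grip_width: 56.5
```

>>> servo_tool --pt "0 1 0 0 -0.3" --pt "0 1 0 0 -0.3" --pt "0 1 0 0 -0.3" --pt "0 1 0 0 -0.3" --pt "0 1 0 0 -0.3" --pt "0 1 0 0 -0.3" --pt "0 1 0 0 -0.3" --pt "0 1 0 0 -0.3"

```text
clock: 54.62
tool_pos: [472.9, -245.5, 218.6]
orientation: [-0.058, 0.705, -0.058, -0.705]
ft_force: [0.9, 0.3, 0.4]
grip_width: 56.4
```

>>> servo_tool --pt "0 1 -0.3 0 -0.3" --pt "0 1 -0.3 0 -0.3" --pt "0 1 0 0 -0.3" --pt "0 0.35 0 0 -0.3" --pt "0 0 0 0 -0.3"

```text
clock: 55.25
tool_pos: [473.8, -346.8, 218.3]
orientation: [0.059, -0.705, 0.059, 0.705]
ft_force: [0.3, -0.0, 0.0]
grip_width: 56.4
```

Run:
```python
from h import *
go(477,-346.6,110,-98.8); print(observe()["joint_positions"].round(2))
im,_=snap("top","t22",(290,200,490,330),4); chis(im)
```

```text
pos [ 473.8 -346.8  218.3] yaw -99.6 units xyz [ 3.611 -0.025 -0.104] turn -0.1 grip 56.4 F [ 0.3 -0.   0. ] t 55.2
[-0.36  0.34 -0.12 -0.   -1.11  1.76]
chisel [584.6 187.2  14. ] axis 30.6 ext mid [585.8 188. ] 142.0 188
chisel [557.  233.8  14. ] axis 30.8 ext mid [556.1 233.1] 148.0 203
```

View pics/t22.png

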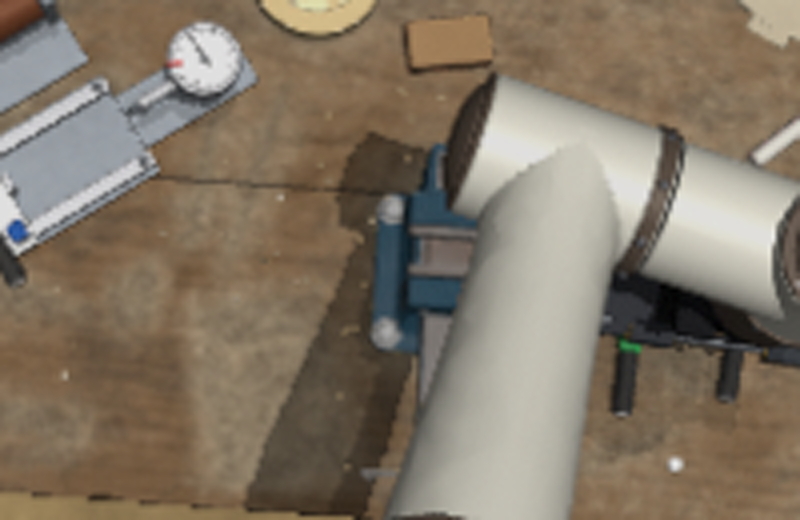

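>>> servo_tool --pt "1 0 -0.1 -0.1 -0.3" --pt "1 0 0 0 -0.3" --pt "1 0 0 0 -0.3" --pt "1 0 0 0 -0.3" --pt "0.9 0 0 0 -0.3" --pt "0 0 0 0 -0.3"

```text
clock: 56.05
tool_pos: [475.9, -345.6, 69.8]
orientation: [0.054, -0.703, 0.053, 0.707]
ft_force: [0.5, 0.4, 0.2]
grip_width: 56.5
```

Run:
```python
from h import *
go(477,-346.6,20.5,-98.8)
```

```text
pos [ 475.9 -345.6   69.8] yaw -98.7 units xyz [ 1.644  0.031 -0.048] turn 0.012 grip 56.5 F [0.5 0.4 0.2] t 56.0
```

>>> servo_tool --pt "0.85 0.03 0 0 -0.3" --pt "0.8 0 0 0 -0.3" --pt "0 0 0 0 -0.3" --pt "0 0 0 0 1" --pt "0 0 0 0 1" --pt "0 0 0 0 1" --pt "0 0 0 0 1" --pt "0 0 0 0 1"

```text
clock: 57.05
tool_pos: [476.9, -348.1, 22.2]
orientation: [-0.054, 0.705, -0.054, -0.705]
ft_force: [-1.2, 0.5, 1.5]
grip_width: 17.7
```

Run:
```python
from h import *
go(477,-346.6,20.5,-98.8)
```

```text
pos [ 476.9 -348.1   22.2] yaw -98.8 units xyz [ 0.058 -0.048  0.006] turn 0.002 grip 17.7 F [-1.2  0.5  1.5] t 57.0
```

>>> servo_tool --pt "-1 0 0 0 1" --pt "-1 0 0 0 1" --pt "-1 0 0 0 1" --pt "-1 0 0 0 1" --pt "-1 0 0 0 1" --pt "-1 0 0 0 1" --pt "-1 0 0 0 1" --pt "0 0 0 0 1"

```text
clock: 58.05
tool_pos: [477.9, -348.5, 234.2]
orientation: [-0.054, 0.707, -0.055, -0.703]
ft_force: [0.4, 0.1, -2.1]
grip_width: 17.9
```

>>> servo_tool --pt "0 0 0 -1 1" --pt "0 0 0 -1 1" --pt "0 0 0 -1 1" --pt "0 0 0 -1 1" --pt "0 0 0 -0.9 1" --pt "0 0 0 0 1"

```text
clock: 58.8
tool_pos: [476.1, -347.5, 230.0]
orientation: [-0.184, -0.682, -0.186, 0.683]
ft_force: [0.8, -1.1, -1.1]
grip_width: 17.7
```

Run:
```python
from h import *
t=C0+UX*1.5+UY*77.2
go(*t,220,-59.6)
snap("side","s23",(330,130,480,250),5)
```

```text
pos [ 476.1 -347.5  230. ] yaw -59.7 units xyz [  0.369 -16.994 -11.874] turn -0.011 grip 17.7 F [ 0.8 -1.1 -1.1] t 58.8
```

View pics/s23.png

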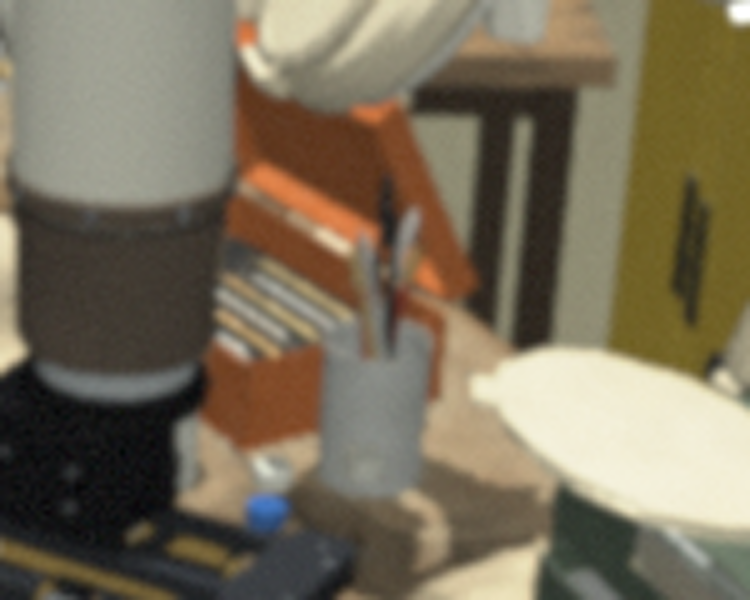

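>>> servo_tool --pt "0 -1 -0.7 0 1" --pt "0 -1 -0.7 0 1" --pt "0 -1 -0.7 0 1" --pt "0 -1 -0.7 0 1" --pt "0 -1 -0.7 0 1" --pt "0 -1 -0.7 0 1" --pt "0 -1 -0.7 0 1" --pt "0 -1 -0.7 0 1"

```text
clock: 59.85
tool_pos: [499.9, -54.8, 231.5]
orientation: [-0.185, -0.682, -0.185, 0.683]
ft_force: [0.3, -0.7, -1.4]
grip_width: 17.6
```

>>> servo_tool --pt "0 -1 -0.7 0 1" --pt "0 -1 -0.7 0 1" --pt "0 -1 -0.7 0 1" --pt "0 -1 -0.7 0 1" --pt "0 -1 -0.7 0 1" --pt "0 -1 -0.7 0 1" --pt "0 -1 -0.7 0 1" --pt "0 -1 -0.7 0 1"

```text
clock: 60.85
tool_pos: [523.3, 237.1, 231.3]
orientation: [-0.185, -0.682, -0.185, 0.683]
ft_force: [0.7, 0.1, -1.2]
grip_width: 18.1
```

>>> servo_tool --pt "0 -1 -0.67 0 1" --pt "1 0 0 0 1" --pt "1 0 0 0 1" --pt "1 0 0 0 1" --pt "1 0 0 0 1" --pt "0.5 0 0 0 1" --pt "0 0 0 0 1"

```text
clock: 61.72
tool_pos: [525.3, 271.6, 95.9]
orientation: [-0.186, -0.682, -0.185, 0.683]
ft_force: [0.2, 0.7, -0.1]
grip_width: 17.8
```

```bash
cat >> h.py <<'E'
def place(x,y,name):
    t=C0+UX*x+UY*y; go(*t,67.5,-59.6)
    im,_=snap("top",name,(205,190,365,310),5); p,_,_=tool(); print("fx tcp",fx(p).round(1))
    w=C0+UX*-60+UY*y; q=proj("top",[[*w,p[2]-9]])[0].astype(int); barend(im,p[2]-9,y,(q[0]-13,q[1]-13,q[0]+14,q[1]+14))
E
python3 - <<'E'
from h import *
place(1.5,77.2,"t24")
E
```

```text
pos [525.3 271.6  95.9] yaw -59.6 units xyz [ 0.947 -0.008 -0.044] turn -0.004 grip 17.8 F [ 0.2  0.7 -0.1] t 61.7
fx tcp [ 1.2 77.1]
bar y at x=-60: 75.2 mean [-60.1  75.2] slope 0.108 59
```

View pics/t24.png

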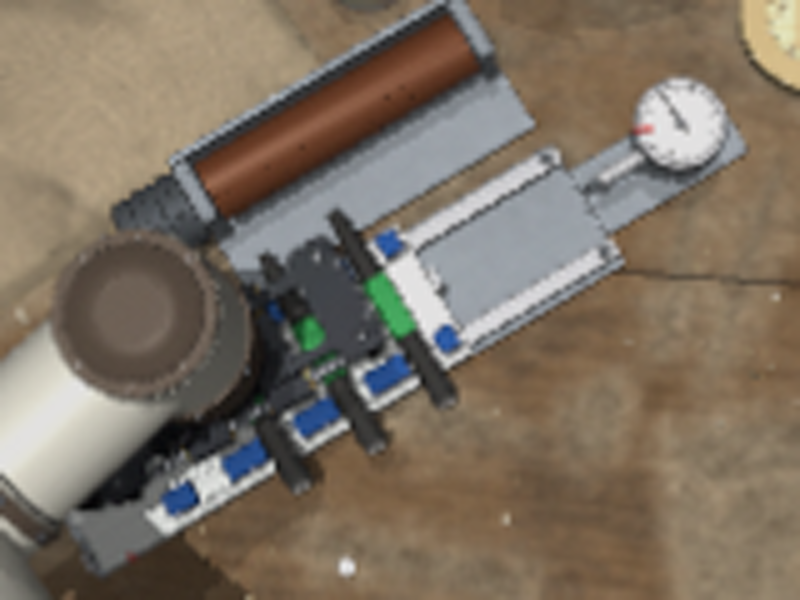

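>>> servo_tool --pt "0.3 -0.02 0 0 1" --pt "0.3 0 0 0 1" --pt "0.2 0 0 0 1" --pt "0 0 0 0 1"

```text
clock: 62.28
tool_pos: [525.2, 272.3, 72.4]
orientation: [-0.186, -0.682, -0.185, 0.683]
ft_force: [0.1, 0.4, -2.3]
grip_width: 17.6
```

>>> servo_tool --pt "0.12 0 0 0 1" --pt "0 0 0 0 1"

```text
clock: 62.52
tool_pos: [525.6, 272.7, 69.5]
orientation: [0.185, 0.682, 0.186, -0.682]
ft_force: [-0.4, 0.2, -1.9]
grip_width: 17.8
```

>>> servo_tool --pt "0.05 0 0 0 1" --pt "0 0 0 0 1" --pt "0 0 0 0 0" --pt "0 0 0 0 0" --pt "0 0 0 0 0" --pt "-1 0 0 0 0" --pt "-1 0 0 0 0" --pt "-1 0 0 0 -0.3"

```text
clock: 63.52
tool_pos: [525.4, 272.5, 158.6]
orientation: [-0.186, -0.682, -0.185, 0.682]
ft_force: [-0.2, 0.1, -0.7]
grip_width: 48.3
```

>>> servo_tool --pt "-1 0 0 1 -0.3" --pt "-1 0 0 1 -0.3" --pt "0 0 0 1 -0.3" --pt "0 0 0 1 -0.3" --pt "0 0 0 1 -0.3" --pt "0 0 0 0.35 -0.3" --pt "0 0 0 0 -0.3"

```text
clock: 64.4
tool_pos: [525.4, 272.5, 217.7]
orientation: [0.076, -0.703, 0.076, 0.703]
ft_force: [0.9, -0.3, 0.1]
grip_width: 56.7
```

Run:
```python
from h import *
im,_=snap("top","t25",(205,190,365,310),5); chis(im); snap("side","s25",(220,170,360,270),5)
go(486.9,-437.8,220,-102.4)
```

```text
chisel [584.6 187.2  14. ] axis 30.6 ext mid [585.8 188. ] 142.0 188
chisel [ 486.8 -437.7   14. ] axis -12.3 ext mid [ 487.2 -437.6] 141.0 222
pos [525.5 272.6 217.8] yaw -102.3 units xyz [-0.071 23.407 -3.804] turn 0.008 grip 56.4 F [ 0.1 -0.3 -0.2] t 64.5
```

View pics/s25.png

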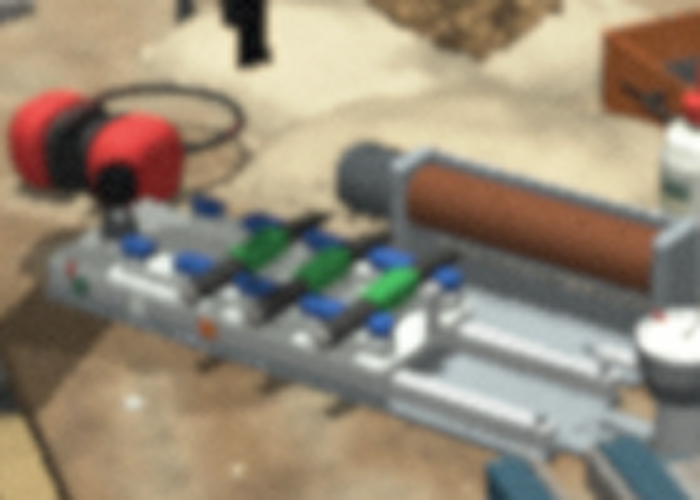

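View pics/t25.png

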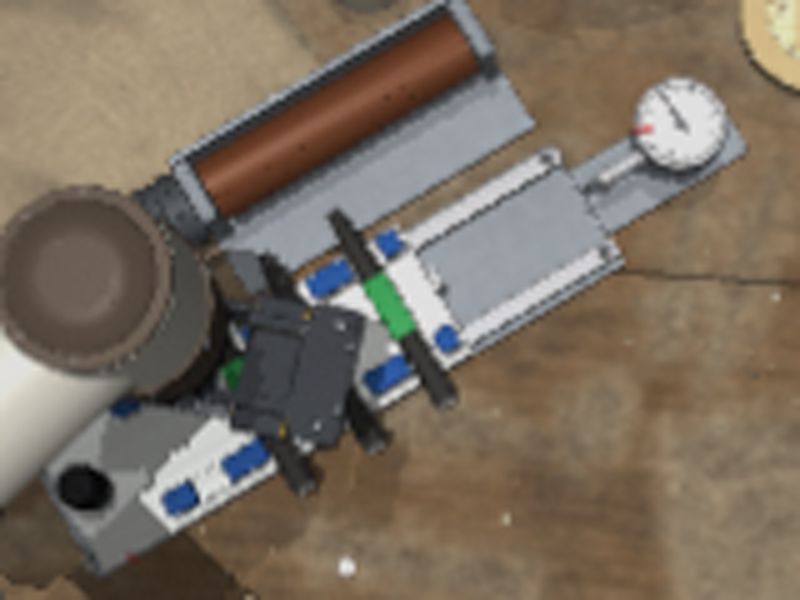

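Three chisels are seated. Now chisel 4: y +23.4, z −3.8.

>>> servo_tool --pt "0 1 0 0 -0.3" --pt "0 1 0 0 -0.3" --pt "0 1 0 0 -0.3" --pt "0 1 0 0 -0.3" --pt "0 1 0 0 -0.3" --pt "0 1 0 0 -0.3" --pt "0 1 0 0 -0.3" --pt "0 1 0 0 -0.3"

```text
clock: 65.5
tool_pos: [473.8, 37.2, 218.1]
orientation: [-0.076, 0.703, -0.076, -0.703]
ft_force: [0.5, 0.2, 0.2]
grip_width: 56.6
```

>>> servo_tool --pt "0 1 -0.25 0 -0.3" --pt "0 1 -0.25 0 -0.3" --pt "0 1 -0.25 0 -0.3" --pt "0 1 -0.25 0 -0.3" --pt "0 1 -0.25 0 -0.3" --pt "0 1 -0.25 0 -0.3" --pt "0 1 -0.25 0 -0.3" --pt "0 1 -0.25 0 -0.3"

```text
clock: 66.5
tool_pos: [481.2, -210.2, 218.1]
orientation: [-0.076, 0.703, -0.076, -0.703]
ft_force: [0.1, 0.2, -0.4]
grip_width: 56.5
```

>>> servo_tool --pt "0 1 -0.3 0 -0.3" --pt "0 1 -0.3 0 -0.3" --pt "0 1 -0.3 0 -0.3" --pt "0 1 -0.3 0 -0.3" --pt "0 1 -0.3 0 -0.3" --pt "0 1 -0.2 0 -0.3" --pt "0 1 -0.1 0 -0.3" --pt "0 0.4 0 0 -0.3"

```text
clock: 67.5
tool_pos: [485.9, -438.8, 217.4]
orientation: [0.077, -0.703, 0.077, 0.703]
ft_force: [-0.8, 0.8, -0.1]
grip_width: 56.5
```

>>> servo_tool --pt "1 0 0 0 -0.3" --pt "1 0 0 0 -0.3" --pt "1 0 0 0 -0.3" --pt "1 0 0 0 -0.3" --pt "0.9 0 0 0 -0.3" --pt "0 0 0 0 -0.3"

```text
clock: 68.25
tool_pos: [484.9, -436.2, 68.7]
orientation: [0.077, -0.701, 0.075, 0.705]
ft_force: [0.1, 0.0, 0.7]
grip_width: 56.0
```

Run:
```python
from h import *
go(486.9,-437.8,20.5,-102.4)
im,_=snap("top","t26",(205,190,365,310),5); chis(im);gauge2(im)
for c,_ in chisels(im): 
    w=plane("top",[proj("top",[c])[0]],63)[0]; print(fx(w).round(1))
snap("top","t26b",(380,220,540,340),5)
```

```text
pos [ 484.9 -436.2   68.7] yaw -102.4 units xyz [ 1.605  0.043 -0.085] turn 0.005 grip 56.0 F [0.1 0.  0.7] t 68.2
chisel [584.6 187.2  14. ] axis 30.6 ext mid [585.9 187.9] 142.0 190
chisel [557.  233.8  14. ] axis 30.7 ext mid [556.1 233.1] 148.0 203
chisel [530.5 279.5  14. ] axis 31.2 ext mid [529.1 278.7] 151.0 213
pointer PCA 31.8 line offset -0.05 red 99.6 r 23.0 | red about foot: 99.6
[  0.5 -26.4]
[ 0.4 26.1]
[ 0.6 77.4]
```

View pics/t26.png

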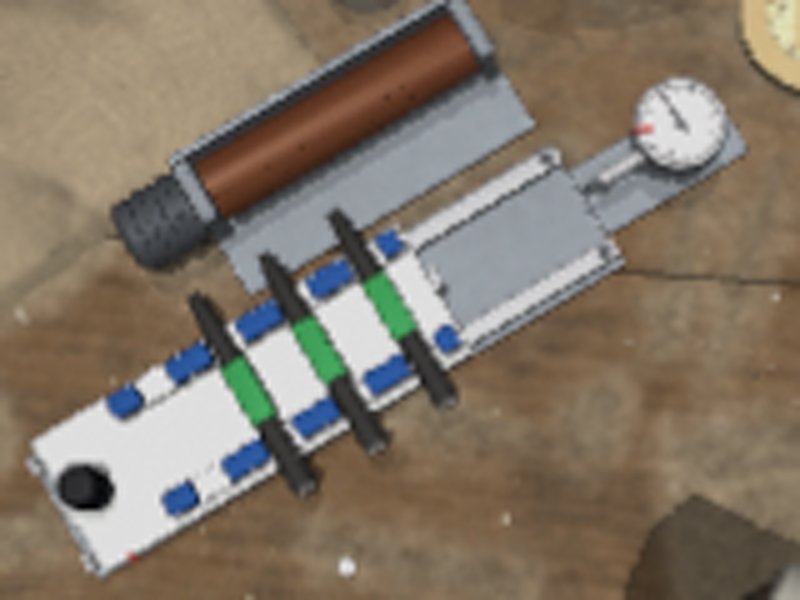

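View pics/t26b.png

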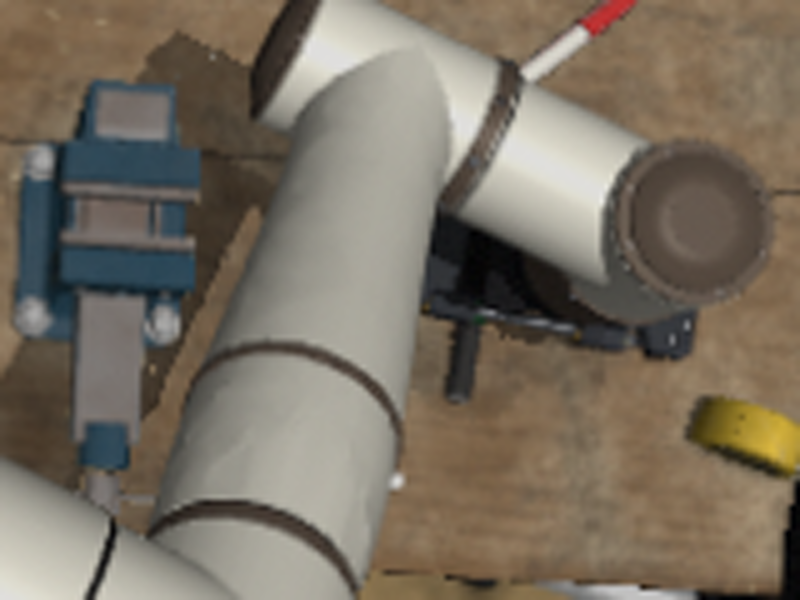

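>>> servo_tool --pt "0.85 0.03 -0.05 0 -0.3" --pt "0.75 0 0 0 -0.3" --pt "0 0 0 0 -0.3" --pt "0 0 0 0 1" --pt "0 0 0 0 1" --pt "0 0 0 0 1" --pt "0 0 0 0 1" --pt "0 0 0 0 1"

```text
clock: 69.35
tool_pos: [487.6, -438.8, 23.1]
orientation: [-0.076, 0.703, -0.076, -0.703]
ft_force: [-1.0, -1.0, 1.5]
grip_width: 18.3
```

Run:
```python
from h import *
go(486.9,-437.8,20.5,-102.4)
```

```text
pos [ 487.6 -438.8   23.1] yaw -102.4 units xyz [ 0.088 -0.027  0.03 ] turn 0.003 grip 18.3 F [-1.  -1.   1.5] t 69.3
```

>>> servo_tool --pt "-1 0 0 0 1" --pt "-1 0 0 0 1" --pt "-1 0 0 0 1" --pt "-1 0 0 0 1" --pt "-1 0 0 0 1" --pt "-1 0 0 0 1" --pt "-1 0 0 0 1" --pt "0 0 0 0 1"

```text
clock: 70.35
tool_pos: [488.5, -439.3, 235.1]
orientation: [-0.076, 0.705, -0.077, -0.701]
ft_force: [0.6, 0.4, -2.7]
grip_width: 17.1
```

>>> servo_tool --pt "0 0 0 -1 1" --pt "0 0 0 -1 1" --pt "0 0 0 -1 1" --pt "0 0 0 -1 1" --pt "0 0 0 -1 1" --pt "0 0 0 -0.35 1" --pt "0 0 0 0 1"

```text
clock: 71.22
tool_pos: [486.8, -438.0, 230.4]
orientation: [-0.184, -0.682, -0.186, 0.683]
ft_force: [-0.1, 0.1, -2.1]
grip_width: 17.7
```

Run:
```python
from h import *
t=C0+UX*1.5+UY*129.5
go(*t,220,-59.6)
im,_=snap("side","s27",(330,130,540,280),3.8)
```

```text
pos [ 486.8 -438.   230.4] yaw -59.6 units xyz [  0.414 -21.511 -13.105] turn -0.005 grip 17.7 F [-0.1  0.1 -2.1] t 71.2
```

View pics/s27.png

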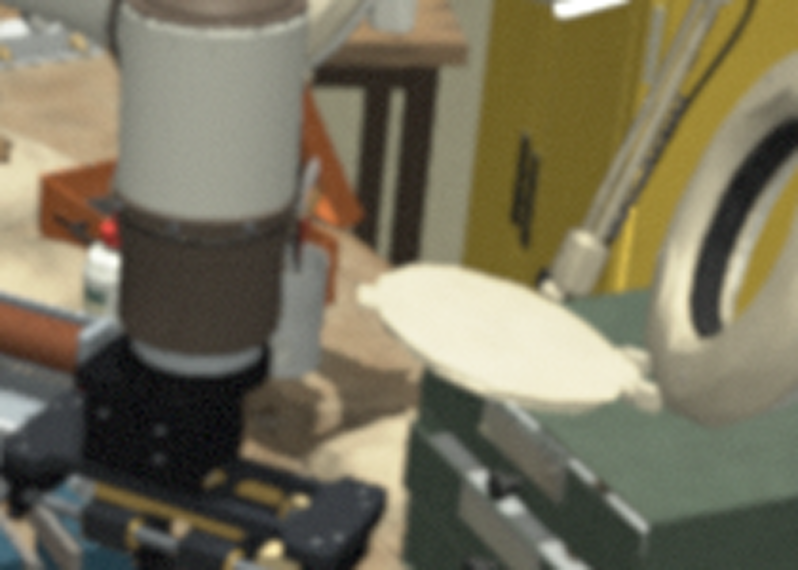

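Chisel 4 is held. Path: y −21.5, z −13.1 over 22 rows.

>>> servo_tool --pt "0 -1 -0.6 0 1" --pt "0 -1 -0.6 0 1" --pt "0 -1 -0.6 0 1" --pt "0 -1 -0.6 0 1" --pt "0 -1 -0.6 0 1" --pt "0 -1 -0.6 0 1" --pt "0 -1 -0.6 0 1" --pt "0 -1 -0.6 0 1"

```text
clock: 72.28
tool_pos: [489.8, -157.6, 232.3]
orientation: [-0.185, -0.682, -0.185, 0.683]
ft_force: [1.2, 0.5, -2.7]
grip_width: 18.0
```

>>> servo_tool --pt "0 -1 -0.6 0 1" --pt "0 -1 -0.6 0 1" --pt "0 -1 -0.6 0 1" --pt "0 -1 -0.6 0 1" --pt "0 -1 -0.6 0 1" --pt "0 -1 -0.6 0 1" --pt "0 -1 -0.6 0 1" --pt "0 -1 -0.6 0 1"

```text
clock: 73.28
tool_pos: [492.4, 122.0, 232.4]
orientation: [-0.185, -0.682, -0.185, 0.683]
ft_force: [0.3, 0.3, -2.1]
grip_width: 17.8
```

>>> servo_tool --pt "0 -1 -0.6 0 1" --pt "0 -1 -0.6 0 1" --pt "0 -1 -0.6 0 1" --pt "0 -1 -0.6 0 1" --pt "0 -1 -0.6 0 1" --pt "0 -0.5 -0.5 0 1" --pt "0 0 0 0 1"

```text
clock: 74.15
tool_pos: [499.6, 317.5, 231.7]
orientation: [-0.186, -0.682, -0.186, 0.683]
ft_force: [0.1, -0.3, -2.0]
grip_width: 17.8
```

>>> servo_tool --pt "1 0 0 0 1" --pt "1 0 0 0 1" --pt "1 0 0 0 1" --pt "1 0 0 0 1" --pt "0.5 0 0 0 1" --pt "0 0 0 0 1"

```text
clock: 74.9
tool_pos: [499.5, 315.6, 97.1]
orientation: [-0.186, -0.682, -0.185, 0.683]
ft_force: [-0.7, -0.2, -1.8]
grip_width: 17.8
```

Run:
```python
from h import *
place(1.5,129.5,"t28")
```

```text
pos [499.5 315.6  97.1] yaw -59.6 units xyz [ 0.986 -0.052 -0.045] turn -0.002 grip 17.8 F [-0.7 -0.2 -1.8] t 74.9
fx tcp [  1.2 128.2]
bar y at x=-60: 127.4 mean [-59.8 127.4] slope 0.075 63
```

View pics/t28.png

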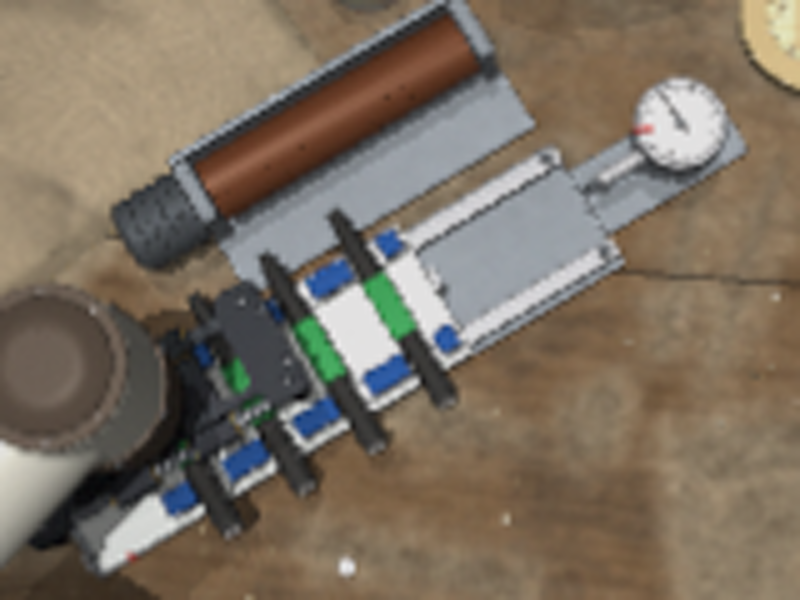

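>>> servo_tool --pt "0.3 -0.03 0 0 1" --pt "0.3 0 0 0 1" --pt "0.2 0 0 0 1" --pt "0 0 0 0 1"

```text
clock: 75.45
tool_pos: [499.2, 316.9, 73.3]
orientation: [-0.186, -0.682, -0.185, 0.683]
ft_force: [0.8, 0.5, -2.2]
grip_width: 17.9
```

>>> servo_tool --pt "0.12 0 0 0 1" --pt "0.04 0 0 0 1" --pt "0 0 0 0 1"

```text
clock: 75.82
tool_pos: [499.8, 317.5, 70.0]
orientation: [0.185, 0.683, 0.186, -0.682]
ft_force: [-1.5, 0.2, 4.0]
grip_width: 17.3
```

>>> servo_tool --pt "0 0 0 0 0" --pt "0 0 0 0 0" --pt "0 0 0 0 0" --pt "-1 0 0 0 0" --pt "-1 0 0 0 0" --pt "-1 0 0 0 0" --pt "0 -1 1 0 -1" --pt "0 -1 1 0 -1"

```text
clock: 76.82
tool_pos: [416.7, 338.7, 159.3]
orientation: [0.185, 0.683, 0.185, -0.682]
ft_force: [-0.4, 0.7, -0.2]
grip_width: 56.3
```

>>> servo_tool --pt "0 -1 1 1 -1" --pt "0 -1 1 1 -1" --pt "0 0 0 1 -1" --pt "0 0 0 1 -1" --pt "0 0 0 1 -1" --pt "0 0 0 1 -1" --pt "0 0 0 1 -1" --pt "0 0 0 1 -1"

```text
clock: 77.82
tool_pos: [337.1, 365.6, 159.1]
orientation: [0.206, -0.676, 0.206, 0.676]
ft_force: [-0.4, -0.8, -0.4]
grip_width: 86.9
```

Run:
```python
from h import *
im,_=snap("top","t29",(205,190,365,310),5); chis(im); snap("side","s29",(220,170,360,270),5)
for c,_ in chisels(im): 
    w=plane("top",[proj("top",[c])[0]],63)[0]; print(fx(w).round(1))
go(466.9,374.0,110,-149.6)
```

```text
chisel [584.6 187.2  14. ] axis 30.5 ext mid [585.8 188. ] 142.0 187
chisel [557.3 233.9  14. ] axis 30.9 ext mid [556.1 233.1] 148.0 199
chisel [530.5 279.5  14. ] axis 31.1 ext mid [529.1 278.6] 151.0 210
chisel [502.9 324.8  14. ] axis 31.2 ext mid [501.4 323.6] 149.0 227
[  0.5 -26.4]
[ 0.6 26.1]
[ 0.6 77.4]
[ -0.2 128.8]
pos [337.1 365.5 159.1] yaw -123.6 units xyz [ 1.636 -2.629 -3.448] turn 3.253 grip 87.3 F [-0.   0.1  0.7] t 77.9
```

View pics/t29.png

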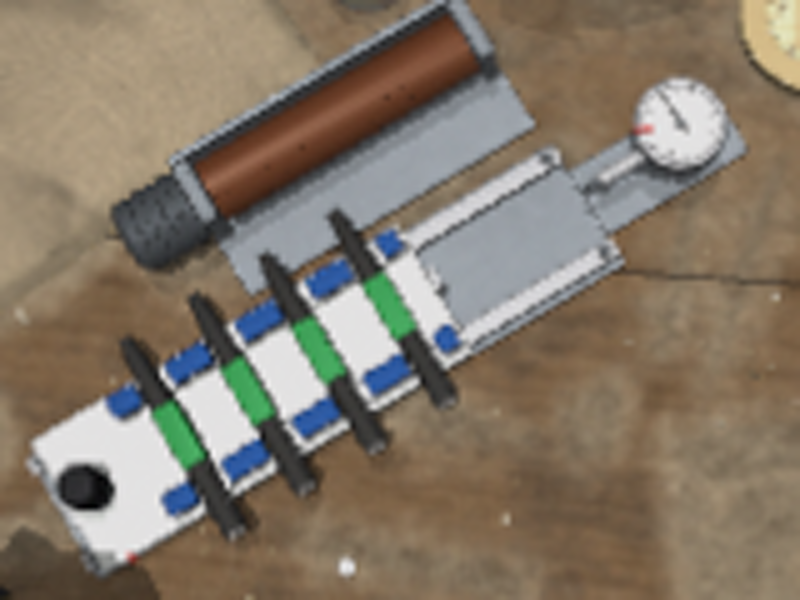

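View pics/s29.png

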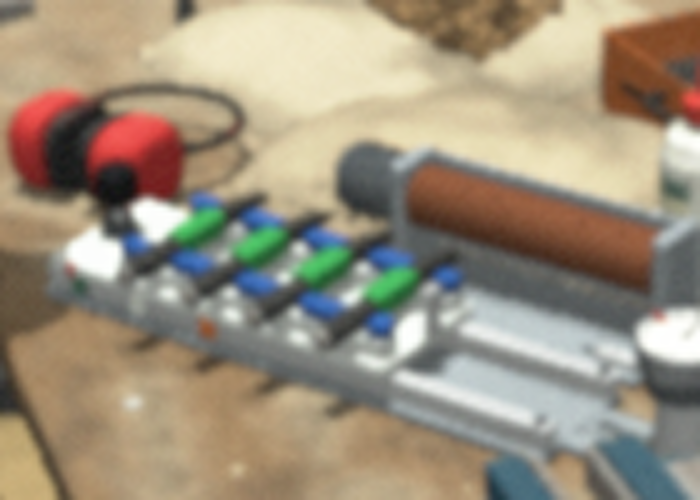

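>>> servo_tool --pt "0 0 0 1 -1" --pt "0 0 0 1 -1" --pt "0 0 0 1 -1" --pt "0 0 0 0.25 -1" --pt "0 0 0 0 -1"

```text
clock: 78.55
tool_pos: [337.1, 365.6, 159.1]
orientation: [-0.351, 0.614, -0.351, -0.614]
ft_force: [-1.3, -0.7, 1.1]
grip_width: 87.3
```

Run:
```python
from h import *
t=C0+UX*1.3+UY*195.8
go(*t,110,-149.6)
```

```text
pos [337.1 365.6 159.1] yaw -149.4 units xyz [ 1.637 -3.855 -1.927] turn 0.021 grip 87.3 F [-1.3 -0.7  1.1] t 78.5
```

>>> servo_tool --pt "0 -1 -0.5 0.02 -1" --pt "0 -1 -0.5 0 -1" --pt "0 -1 -0.5 0 -1" --pt "0 -0.85 -0.43 0 -1" --pt "1 0 0 0 -1" --pt "0.6 0 0 0 -1" --pt "0 0 0 0 -1"

```text
clock: 79.42
tool_pos: [465.5, 372.9, 109.5]
orientation: [0.35, -0.613, 0.353, 0.614]
ft_force: [-0.4, -0.4, -0.7]
grip_width: 86.9
```

Run:
```python
from h import *
t=C0+UX*1.3+UY*195.8
go(*t,75,-149.6)
```

```text
pos [465.5 372.9 109.5] yaw -149.7 units xyz [ 1.149 -0.051  0.039] turn -0.008 grip 86.9 F [-0.4 -0.4 -0.7] t 79.4
```

>>> servo_tool --pt "0.6 -0.05 0.04 0 -1" --pt "0.55 0 0 0 -1" --pt "0 0 0 0 1" --pt "0 0 0 0 1" --pt "0 0 0 0 1" --pt "0 0 0 0 1" --pt "0 0 0 0 1" --pt "0 0 0 0 1"

```text
clock: 80.42
tool_pos: [466.8, 375.7, 76.8]
orientation: [-0.352, 0.613, -0.352, -0.613]
ft_force: [0.1, -0.7, -0.9]
grip_width: 34.9
```

>>> servo_tool --pt "0 0 0 0 1" --pt "0 0 0 0 1" --pt "0 0 0 0 1"

```text
clock: 80.8
tool_pos: [466.2, 375.1, 76.7]
orientation: [0.352, -0.613, 0.353, 0.613]
ft_force: [-4.0, -1.8, 2.9]
grip_width: 28.0
```

>>> servo_tool --pt "-0.24 0 0 0 1" --pt "-0.24 0 0 0 1" --pt "0 0 0 0 1"

```text
clock: 81.18
tool_pos: [466.1, 375.1, 90.4]
orientation: [0.352, -0.613, 0.353, 0.613]
ft_force: [-0.9, -0.3, -8.3]
grip_width: 28.0
```

Run:
```python
from h import *
p,M,s=tool();print(p,s["ft_force"],s["grip_width"],fx(p))
```

```text
[466.08431634 375.06912335  90.40908946] [-0.94604202 -0.28054632 -8.31426141] 27.98044631684489 [  1.50184425 196.19637482]
```

>>> servo_tool --pt "0 0 -0.2 0 1" --pt "0 0 -0.4 0 1" --pt "0 0 -0.5 0 1" --pt "0 0 -0.5 0 1" --pt "0 0 -0.5 0 1" --pt "0 0 -0.5 0 1" --pt "0 0 -0.4 0 1" --pt "0 0 -0.3 0 1"

```text
clock: 82.18
tool_pos: [516.7, 288.9, 90.8]
orientation: [0.352, -0.613, 0.353, 0.613]
ft_force: [-4.7, -2.2, -7.2]
grip_width: 27.9
```

>>> servo_tool --pt "0 0 -0.2 0 1" --pt "0 0 -0.15 0 1" --pt "0 0 0 0 1"

```text
clock: 82.55
tool_pos: [521.8, 280.0, 90.9]
orientation: [-0.352, 0.613, -0.353, -0.613]
ft_force: [-3.8, -3.8, -7.8]
grip_width: 28.1
```

Run:
```python
from h import *
p,M,s=tool();print(p,s["ft_force"],s["grip_width"],fx(p))
snap("side","s30",(200,150,360,270),5)
```

```text
[521.84859255 280.02169736  90.86259516] [-3.80716768 -3.79448412 -7.8135609 ] 28.077492409480328 [ 1.50453494 86.00124614]
```

View pics/s30.png

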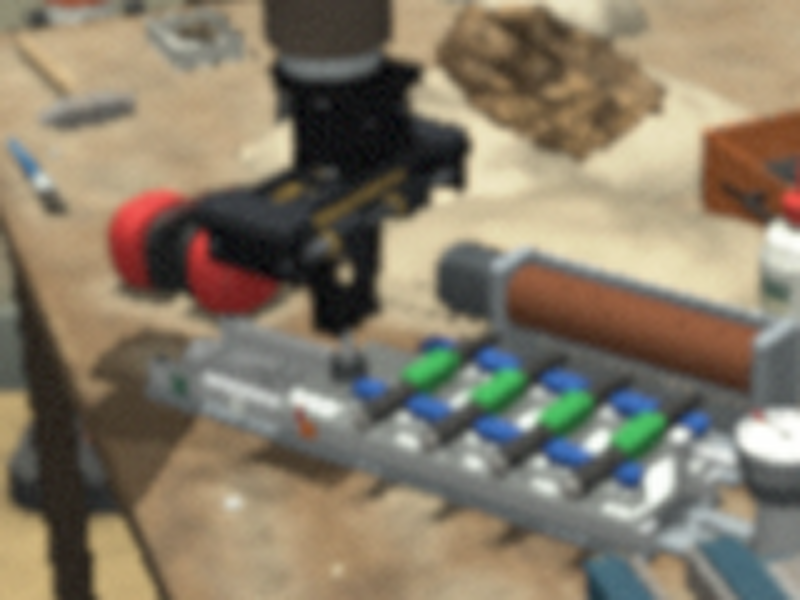

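Travel is 110.2 mm and the red mark stands at the orange one. Lower the plunger and release it.

>>> servo_tool --pt "0.16 0 0 0 1" --pt "0.16 0 0 0 1" --pt "0.16 0 0 0 1" --pt "0 0 0 0 1"

```text
clock: 83.1
tool_pos: [521.7, 280.3, 77.0]
orientation: [-0.351, 0.613, -0.353, -0.613]
ft_force: [-5.1, -4.7, -4.8]
grip_width: 28.0
```

>>> servo_tool --pt "0 0 0 0 -1" --pt "0 0 0 0 -1" --pt "0 0 0 0 -1" --pt "0 0 0 0 -1" --pt "-1 0 0 0 -1" --pt "-1 0 0 0 -1" --pt "-1 0 0 0 -1" --pt "0 0 0 0 -1"

```text
clock: 84.1
tool_pos: [523.8, 282.5, 170.1]
orientation: [-0.355, 0.614, -0.349, -0.612]
ft_force: [-0.1, 0.0, -1.1]
grip_width: 86.9
```

>>> servo_tool --pt "0 1 1 0 -1" --pt "0 1 1 0 -1" --pt "0 1 1 0 -1" --pt "0 1 1 0 -1" --pt "0 1 0 0 -1" --pt "0 0 0 0 -1"

```text
clock: 84.85
tool_pos: [330.3, 308.2, 166.3]
orientation: [0.351, -0.613, 0.352, 0.614]
ft_force: [0.4, 0.4, -0.3]
grip_width: 87.0
```

Run:
```python
from h import *
p,M,s=tool();print(p,s["ft_force"],s["clock"])
im,_=snap("top","t31",(205,190,365,310),5); ims,_=snap("side","s31",(200,150,360,270),5); snap("top","t31d",(325,200,357,230),20)
gauge2(im); gauge(im)
for c,_ in chisels(im): 
    w=plane("top",[proj("top",[c])[0]],63)[0]; print(fx(w).round(1))
ms,bs,l=blobs(ims,(0,0,0),(180,255,45),10,(258,200,278,230)); kb=max(bs,key=lambda q:q[1][4])
m,b,l=blobs(im,(0,0,0),(180,255,45),20,(240,258,262,280)); kt=max(b,key=lambda q:q[1][4])
print(kb,kt,tri(kt[0],kb[0]),fx(tri(kt[0],kb[0])[0]))
```

```text
[330.319596   308.22899124 166.27541167] [ 0.41879178  0.42303112 -0.2802257 ] 84.85
pointer PCA 99.3 line offset -0.59 red 100.1 r 24.9 | red about foot: 98.7
pointer axis 102.3 mean [-1.   3.1] tipdir 107.8 red 99.6 r 27.5 need ccw 2.7 offset of pointer line from DM -0.31 n 1503 282
[   1. -136.]
[  0.4 -83.9]
[  1.  -32.2]
[-1.2 19.3]
(array([268.5, 215. ]), array([266, 212,   6,   7,  38], dtype=int32)) (array([251.94285714, 269.45714286]), array([247, 265,  10,   9,  35], dtype=int32)) (array([518.42586801, 277.68069601,  74.98872797]), np.float64(0.759352401572583)) [-2.63211166 85.7140311 ]
```

View pics/t31.png

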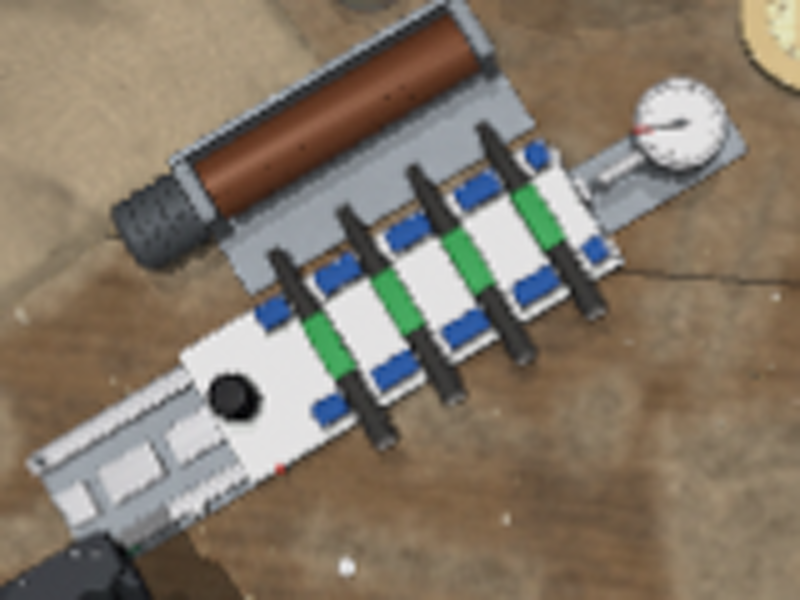

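View pics/s31.png

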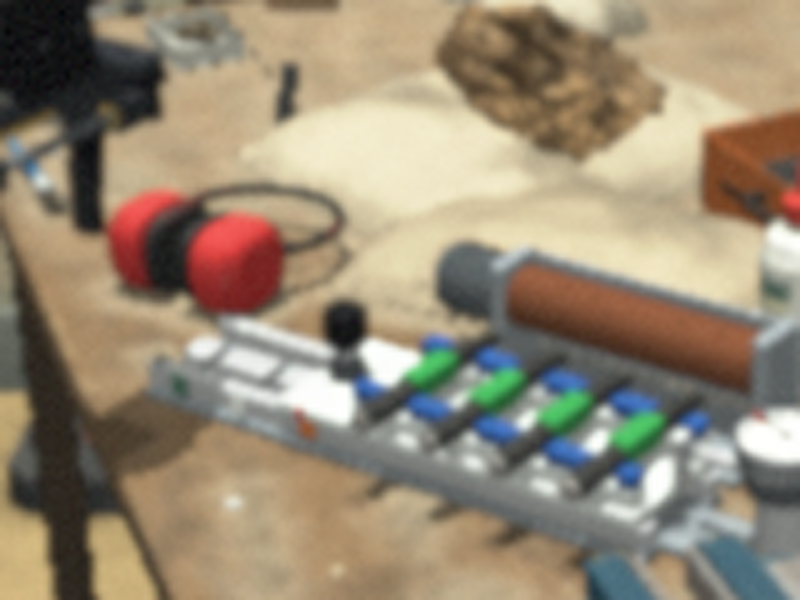

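View pics/t31d.png

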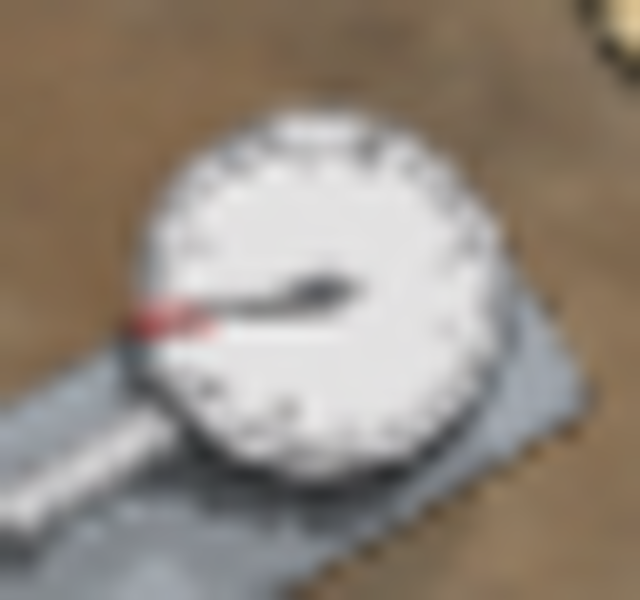

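```bash
python3 -c "
from plant import *
print(close_job(), observe()['clock'])"
```

```text
the job is handed in; nothing more can be done
the job is handed in; nothing more can be done
```

I did the whole job in the order you asked and handed it in at about 85 s. My last checks found nothing wrong, though the hand-in reports no verdict.

**What I did**
- **Gauge:** I indexed the empty slide to the grinding station and let the plunger drop. I then turned the bezel about 128° anticlockwise in three grips, the last a small correction back.
- **Loading:** I indexed the slide to the loading station and laid all four chisels in their own slots, cutting edges towards the drum.
- **Return:** I indexed the loaded slide back to the grinding station (110 mm of travel), lowered the plunger, let go and backed the arm clear.

**Last checks**
- **Station and plunger:** the red mark stands at the orange mark. The knob's middle measures about 75 mm above the table, against 74 mm when fully down, so the pin looks fully home.
- **Chisels:** all four sit in their notches, with sleeve centres within about 1.2 mm of the middle of the slide.
- **Gauge:** my main measurement puts the pointer at 99.3° and the zero mark at 98.7–100.1°, so within about 1°. A second, coarser colour-mask reading said 2.7° off. It had also read differently from the main one earlier on the same dial, so I trusted the main one.
- **Other things:** the robot did not touch the tape roll, sanding block or ear muffs. I saw no chisel knocked aside and no slackened grip.

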